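Scrape and soap the filter plate

ROBOT

A 6-joint arm with a two-finger parallel gripper is mounted at the origin on the work surface. World frame = base frame: x ahead of the robot, y to its left, z up, the work surface at z = 0. Lengths are in mm, angles in rad, forces in N, time in s.
With the tool pointing down it reaches from about 350 to 875 mm from the base axis. Payload 15.5 kg.
Tool frame: the origin (TCP) lies where the fingers leave the gripper's body, on its centre line; the fingertips stand 73 mm ahead of it and the grasp point (between the pads) lies 54 mm ahead of it; z points along the fingers, y is the direction in which the jaws open and shut (so a half turn about z gives the same grasp; the last joint's range is limited). The gripper opens to 85 mm and grips with 20 to 120 N. Pads are 22 mm wide; open, the fingers measure 114 mm over their backs; the gripper's body (76 mm by 85 mm) begins 54 mm behind the grasp point. The pads swing forward as they close: fully open they stand 13 mm farther back than shut.
Start: joints at [-1.425, 0.494, 1.345, -0, 1.302, -0.096], TCP at [149.658, -606.819, 303.877] pointing down, gripper open.
Joint ranges: [-2.91, 2.91], [-0.82, 2.16], [0.22, 2.67], [-1.22, 4.37], [0.12, 2.79], [-3.08, 3.08]. Speed limits (rad/s): [1.89, 1.89, 2.57, 3.01, 3.01, 3.01].

INTERFACE

Orientations are given as a unit quaternion [w, x, y, z].
In Python, from bench import status, capture, job gives the robot as it stands.
- The arm moves only by the tool servo_tool, never from a script. Its argument "plan" is text: rows parted by semicolons, each of 7 numbers parted by spaces: the shift along the tool's x, y, z in mm, then the turn, a rotation vector about the tool's x, y, z in degrees, then the finger opening in mm, from 0 to 85.4. A call has 1 to 12 rows; each row shifts and turns the pose as measured when the row begins, along the tool's axes as they then stand; what a row does not reach is not made up. A row lasts 1/8 s, in which the tool goes at most 62.5 mm and 10.7 degrees, less where a joint would pass 70% of its speed; a pose out of reach is approached as far as the arm can. A call with a gripper value outside its range is refused whole. The fingers move at their own pace and stop on an object; "squeeze" is the grip in N (left out, the last holds). Time passes only in rows, so rows that do not move let the fingers close. It gives the time, the measured TCP pose, the force and the opening at its end, in the units of the state.
- status.state(): the state, without advancing time (a new reading comes with each control period).
- capture(name): name is "scene" or "top"; returns a dict with "frame" (400x640x3 uint8, red, green, blue), "fx", "fy", "cx", "cy" (pixels), "world_from_camera" (4x4, takes a point from camera to world coordinates). Camera axes: x right, y up, looking along -z (the intrinsics and any distortion apply to the point x, -y, -z); pixel columns grow to the right and rows downward; lengths in mm; the calibration is good to about 2 mm. A picture is of the moment at which its call begins. There is no depth.
- job.job_done(): hands the job in, once; it reports no verdict.
The state is a dict: "time_s": time; "q": joint angles; "qvel": joint speeds; "joint_torque": joint torques, N m; "eef_pos": TCP position; "tool_rot": TCP orientation; "ft_force": force on the tool from outside, world axes, zero at the start; "wrist_torque": the same for the moment, N m; "grip_width": opening from 0.0 (shut) to 1.0 (fully open).
Only numpy, scipy, OpenCV 4.12 (cv2) and the standard library are available. Lean on these libraries where they do the work, as an engineer would, in place of code of your own. Each camera call takes 0.05 s, during which the arm holds its last target.

TASK

Use the scraper block to push every shell chip off the steel filter plate into the aluminium tray, then take the wooden-handled brush and, pressing its bristles on the head of the soap pump that is not dry (the one that pushes back firmly; the other sinks with hardly any resistance), give that pump at least three full strokes down to the stop, letting the head come fully up after each. Then rub the soaped brush along the bare plate, touching it all the way from its back edge to its open edge by the tray, and leave the brush standing on the white saucer and the scraper on the cork mat, each near the middle; do not disturb the jar, the mug or the filter cylinder.

Things in the scene. Friction and masses are not known exactly. Their poses are not given: they have to be found in the camera images.
- plate: Flat stainless fine-filter plate on a fixed draining stand, 172 mm (its x) by 200 mm (its y). Origin: on the worktop under its centre; top face 45 mm above. Lips 8 mm wide and 6 mm proud run along both long sides (inner faces at x = +-78 mm) and the back (inner face at y = +92 mm). The front, at y = -100 mm, has no lip and overhangs the tray.
- tray: Open aluminium tray 230 mm (its x) by 140 mm (its y), 28 mm high, walls 3 mm, fixed on the worktop; its near side is tucked under the open front of the plate. Origin: centre of its underside.
- mat: Cork mat 140 x 110 mm, 3 mm thick, fixed; the scraper's place. Origin: centre of its underside.
- saucer: Flat white ceramic saucer, 130 mm across, 3 mm thick, fixed; the brush's place. Origin: centre of its underside.
- scraper: Scraper block standing on its blade: blue base 80 mm (its x) by 36 mm (its y) by 20 mm high, white grip ridge on top 60 mm (x) by 16 mm (y), from 20 to 52 mm high. 120 g. Origin: centre of its underside, z up the ridge.
- brush: Wooden-handled dish brush standing on its round bristle head: head 66 mm across and 30 mm high, wooden handle above it 24 x 24 mm square, up to 74 mm. 140 g. Origin: centre of the bristle face (underside), z up the handle.
- pump_a: One of two soap pumps that look alike, fixed: white ceramic pot 88 mm across with a flat round steel press head 76 mm across. Origin: centre of its underside, on the worktop; the head's top is 94 mm above it when up. Full or dry can only be felt: a dry one gives 1 to 2 N all the way down, a full one 2 N rising to 8 N at its stop.
- pump_b: One of two soap pumps that look alike, fixed: white ceramic pot 88 mm across with a flat round steel press head 76 mm across. Origin: centre of its underside, on the worktop; the head's top is 94 mm above it when up. Full or dry can only be felt: a dry one gives 1 to 2 N all the way down, a full one 2 N rising to 8 N at its stop.
- pump_a_head (a joint): Travel of pump_a's press head: 0 up, grows as it is pressed, stop at 0.016 m; a spring returns it.
- pump_b_head (a joint): Travel of pump_b's press head: 0 up, grows as it is pressed, stop at 0.016 m; a spring returns it.
- pump_a_top (a point): Centre of the top face of pump_a's press head (moves with it).
- pump_b_top (a point): Centre of the top face of pump_b's press head (moves with it).
- jar: Bystander: closed glass jar with a green twist cap, 76 mm across, 120 mm high. Origin: centre of underside.
- filter: Bystander: grey twist-lock filter cylinder 84 mm across, 92 mm high with its handle. Origin: centre of underside.
- mug: Bystander: blue mug, 76 mm across, 85 mm high. Origin: centre of underside.
- bit1: Loose orange shell chip 16 x 12 x 9 mm, 10 g, on the plate. Origin: centre of its underside. May be absent.
- bit2: Loose orange shell chip 16 x 12 x 9 mm, 10 g, on the plate. Origin: centre of its underside. May be absent.
- bit3: Loose orange shell chip 16 x 12 x 9 mm, 10 g, on the plate. Origin: centre of its underside. May be absent.
- bit4: Loose orange shell chip 16 x 12 x 9 mm, 10 g, on the plate. Origin: centre of its underside. May be absent.
- bit5: Loose orange shell chip 16 x 12 x 9 mm, 10 g, on the plate. Origin: centre of its underside. May be absent.
- bit6: Loose orange shell chip 16 x 12 x 9 mm, 10 g, on the plate. Origin: centre of its underside. May be absent.
There are look-alikes about, which are no part of the job. Leave any green look-alike of the brush alone. Several things look just like the scraper: the one meant starts farthest to the robot's left.

How it is judged:
By the outcome, as a careful person would: the job done as asked, in the order asked, and still so for the second after the job is handed in, with the robot touching nothing.
Of bit1, bit2, bit3, bit4, bit5, bit6 only 3 to 6 are there at a start; the rules pass over those that are not, and their reading is None.
At some moment in a run one of scraper, brush may be knocked a few centimetres aside while the robot is not near it.
Once in a run the grip may slacken for a moment while it holds something.
It also fails if it takes over 208 s, if anything falls off the work surface, if the arm or the gripper's body presses on something with over 40 N, if the wrist force passes 120 N, or if a joint passes its speed limit or range.

## Working session

There is one attempt and no reset: what is moved stays moved. The work goes in short steps, Python scripts to look and compute and a tool call to move; the robot and the scene stay as the last step left them, time stands still between calls to the robot, and variables do not carry over. Pictures are saved under pics/ and viewed, and the job is handed in when it is done.

Besides the shell and the picture viewer there is one more tool, called after "Call:" by a JSON object that holds its "name" and its "arguments", one argument or row to a line. servo_tool: Moves the arm, as the interface text tells. Its arguments: {"type":"object","properties":{"plan":{"type":"string"},"squeeze":{"type":"number"}},"required":["plan"]}

```bash
ls; mkdir -p pics
python3 - <<'E'
from bench import status,capture
import cv2,numpy as np
for n in("scene","top"):
    c=capture(n); cv2.imwrite(f"pics/{n}0.png",cv2.cvtColor(c["frame"],cv2.COLOR_RGB2BGR))
    print(n,{k:np.round(v,4).tolist() for k,v in c.items() if k!="frame"})
print(status.state())
E
```

```text
pics
scene {'fx': 383.47, 'fy': 383.47, 'cx': 318.6533, 'cy': 198.0075, 'world_from_camera': [[0.4952, -0.6699, 0.5532, 1041.8646], [0.8687, 0.3912, -0.3038, -258.9449], [-0.0129, 0.631, 0.7756, 767.0066], [0.0, 0.0, 0.0, 1.0]]}
top {'fx': 481.1579, 'fy': 481.1579, 'cx': 321.8418, 'cy': 202.1025, 'world_from_camera': [[0.0106, 0.9944, -0.105, 410.1911], [-0.9996, 0.0132, 0.0238, 17.7442], [0.025, 0.1047, 0.9942, 1432.759], [0.0, 0.0, 0.0, 1.0]]}
{'time_s': 0.1, 'q': array([-1.42454003e+00,  4.94120282e-01,  1.34599886e+00,  2.66050827e-05,
        1.30247609e+00, -9.54821261e-02]), 'qvel': array([-0.00173054, -0.00082558, -0.00102682,  0.00086742,  0.00062082,
        0.00017216]), 'joint_torque': array([ 2.73366408e-03, -8.83592677e+01, -3.84561968e+01,  5.64941433e-05,
        5.28449789e-03, -6.86980320e-05]), 'eef_pos': array([ 149.609862  , -606.61864982,  303.38413283]), 'tool_rot': array([-5.01452678e-04,  9.92704507e-01,  1.20571600e-01,  9.57513561e-08]), 'ft_force': array([0.61080144, 0.28963011, 0.37735865]), 'wrist_torque': array([-0.0168984 , -0.02289457,  0.00400989]), 'grip_width': 1.0011867846962368}
```

View pics/scene0.png

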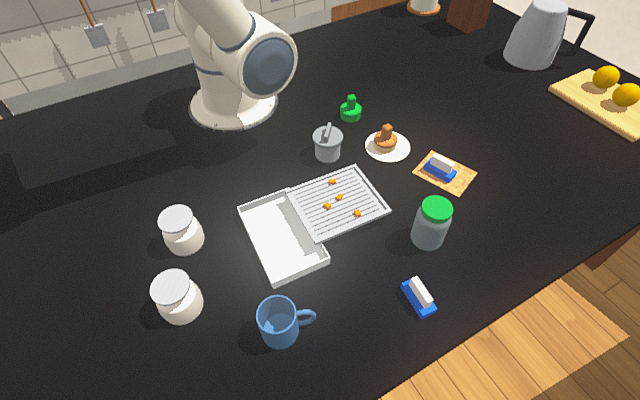

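View pics/top0.png

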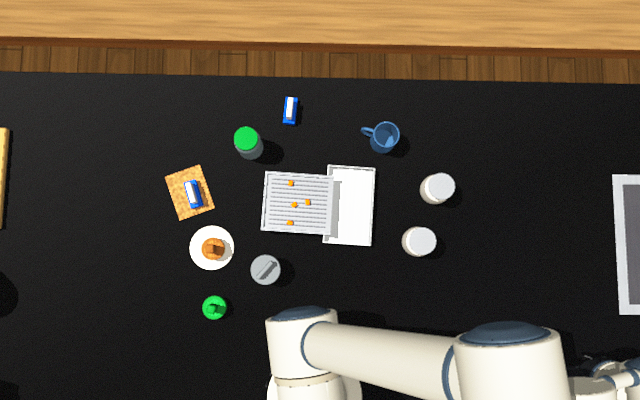

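The scene view shows scraper-like blocks at (440,167) on the mat and (419,296). Brush-like things are the wooden one at (386,138) on the saucer and the green one at (350,110), which I leave alone. In the top view the scrapers are at (194,194) and (290,110). +y is to the left, so the one on the mat is the scraper meant. I'll crop in to check.

```bash
cat > h.py <<'E'
from bench import status,capture
import cv2,numpy as np
def ray(c,u,v):
    T=c["world_from_camera"]; d=np.array([(u-c["cx"])/c["fx"],-(v-c["cy"])/c["fy"],-1.])
    return T[:3,3],T[:3,:3]@d
def at(c,u,v,z):
    o,d=ray(c,u,v); return o+d*(z-o[2])/d[2]
def proj(c,p):
    T=c["world_from_camera"]; q=T[:3,:3].T@(np.asarray(p,float)-T[:3,3])
    return c["cx"]+c["fx"]*q[0]/-q[2], c["cy"]-c["fy"]*q[1]/-q[2]
def crop(c,name,u0,v0,u1,v1,k):
    f=cv2.cvtColor(c["frame"],cv2.COLOR_RGB2BGR)[v0:v1,u0:u1]
    cv2.imwrite(f"pics/{name}.png",cv2.resize(f,None,fx=k,fy=k,interpolation=cv2.INTER_CUBIC))
def st():
    s=status.state(); print("t",round(s["time_s"],2),"pos",np.round(s["eef_pos"],1),"rot",np.round(s["tool_rot"],3),"F",np.round(s["ft_force"],1),"g",round(s["grip_width"],3)); return s
E
python3 - <<'E'
from h import *
c=capture("top")
crop(c,"t1",155,150,315,270,5)
crop(c,"t2",250,150,390,255,5)
crop(c,"t3",360,110,470,265,4)
E
```

```text
(no output)
```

View pics/t1.png

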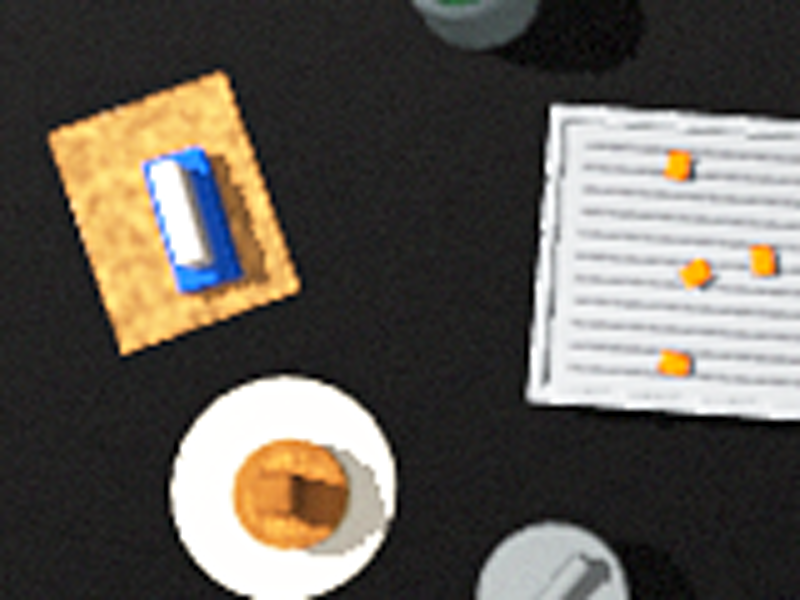

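View pics/t2.png

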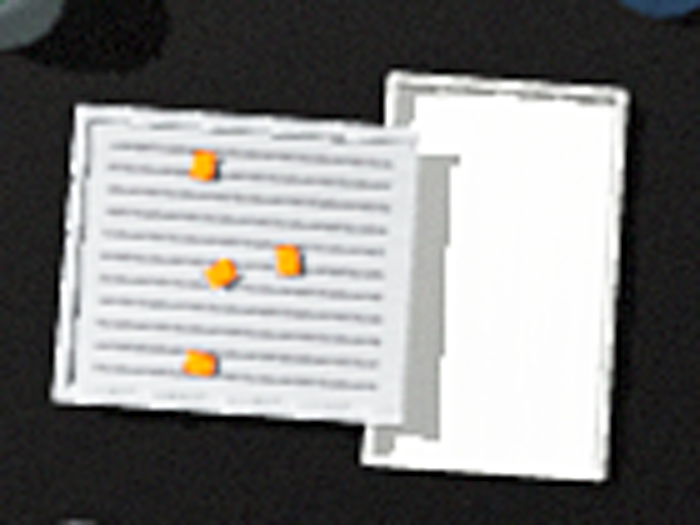

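View pics/t3.png

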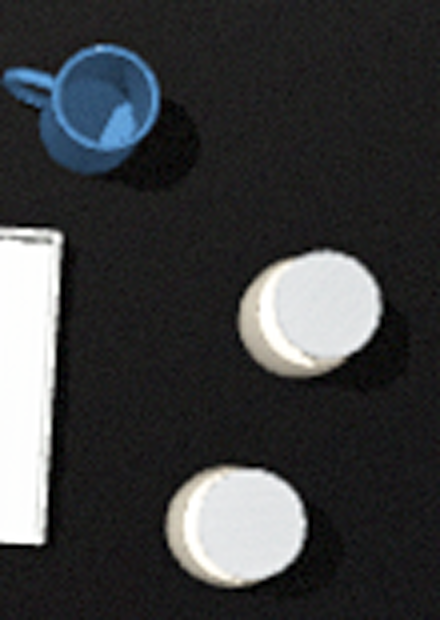

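The crop confirms the blue/white block on the mat as the scraper, crop centre about (193,219). The wooden brush is on the saucer at (291,494). Four chips show on the plate. Next, positions.

```bash
cat > m.py <<'E'
from h import *
c=capture("top")
def A(lst,o,k,z): return np.array([at(c,x/k+o[0],y/k+o[1],z) for x,y in lst])
def rep(n,P):
    print(n,np.round(P[:,:2],1).tolist(),"mean",np.round(P[:,:2].mean(0),1))
    e=np.roll(P,-1,0)-P; print("  len",np.round(np.linalg.norm(e[:,:2],axis=1),1),"ang",np.round(np.degrees(np.arctan2(e[:,1],e[:,0])),1))
o1,o2,o3=(155,150),(250,150),(360,110)
rep("plate",A([(77,104),(52,403),(402,425),(415,130)],o2,5,50))
rep("tray",A([(390,73),(628,90),(606,482),(362,464)],o2,5,28))
rep("mat",A([(48,133),(222,70),(300,290),(122,355)],o1,5,3))
rep("scr base",A([(145,160),(207,147),(243,278),(183,292)],o1,5,23))
rep("bits",A([(203,166),(221,273),(287,261),(200,364)],o2,5,52))
rep("saucer L R",A([(170,488),(397,488)],o1,5,3)); rep("saucer T B",A([(284,375),(284,602)],o1,5,3))
rep("brush head",A([(234,494),(349,494)],o1,5,33));rep("brush head TB",A([(291,438),(291,550)],o1,5,33))
rep("pump1",A([(273,305),(381,305)],o3,4,94));rep("pump1 tb",A([(327,250),(327,361)],o3,4,94))
rep("pump2",A([(196,525),(306,525)],o3,4,94));rep("pump2 tb",A([(251,467),(251,583)],o3,4,94))
E
python3 m.py
python3 - <<'E'
from h import *
c=capture("top"); crop(c,"t4",180,170,240,275,6)
c=capture("scene"); crop(c,"s4",355,110,485,205,6)
E
```

```text
plate [[645.4, 149.4], [471.9, 159.8], [461.6, -40.9], [633.0, -47.0]] mean [553.   55.3]
  len [173.9 201.  171.5 196.8] ang [176.6 -92.9  -2.   86.4]
tray [[670.5, -32.9], [662.4, -174.3], [430.6, -161.2], [439.5, -18.8]] mean [550.8 -96.8]
  len [141.6 232.2 142.7 231.5] ang [-93.3 176.8  86.4  -3.5]
mat [[631.5, 453.2], [671.1, 351.5], [539.4, 300.6], [499.5, 403.9]] mean [585.4 377.3]
  len [109.1 141.2 110.8 140.9] ang [ -68.7 -158.9  111.1   20.5]
scr base [[613.1, 389.8], [621.4, 353.9], [544.2, 330.0], [535.6, 364.6]] mean [578.6 359.6]
  len [36.9 80.8 35.6 81.6] ang [ -77.1 -162.8  104.1   18. ]
bits [[609.8, 75.7], [547.8, 64.3], [555.2, 26.4], [495.1, 75.4]] mean [552.   60.4]
  len [ 63.1  38.6  77.6 114.7] ang [-1.696e+02 -7.890e+01  1.408e+02  1.000e-01]
saucer L R [[421.6, 372.6], [423.0, 239.8]] mean [422.3 306.2]
  len [132.9 132.9] ang [-89.4  90.6]
saucer T B [[488.8, 308.3], [355.9, 303.7]] mean [422.4 306. ]
  len [133. 133.] ang [-178.    2.]
brush head [[418.3, 328.4], [419.0, 262.6]] mean [418.7 295.5]
  len [65.9 65.9] ang [-89.4  90.6]
brush head TB [[450.8, 296.9], [386.6, 294.7]] mean [418.7 295.8]
  len [64.2 64.2] ang [-178.    2.]
pump1 [[600.6, -314.4], [601.7, -391.2]] mean [ 601.2 -352.8]
  len [76.8 76.8] ang [-89.2  90.8]
pump1 tb [[640.5, -353.4], [561.3, -352.2]] mean [ 600.9 -352.8]
  len [79.2 79.2] ang [179.1  -0.9]
pump2 [[445.1, -258.5], [446.0, -335.6]] mean [ 445.5 -297. ]
  len [77.1 77.1] ang [-89.4  90.6]
pump2 tb [[486.0, -297.5], [405.3, -296.5]] mean [ 445.7 -297. ]
  len [80.7 80.7] ang [179.3  -0.7]
```

View pics/t4.png

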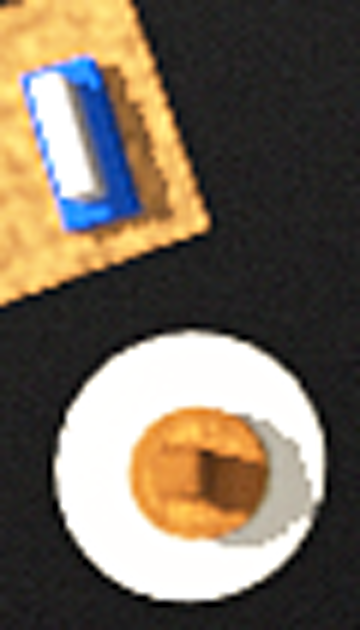

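View pics/s4.png

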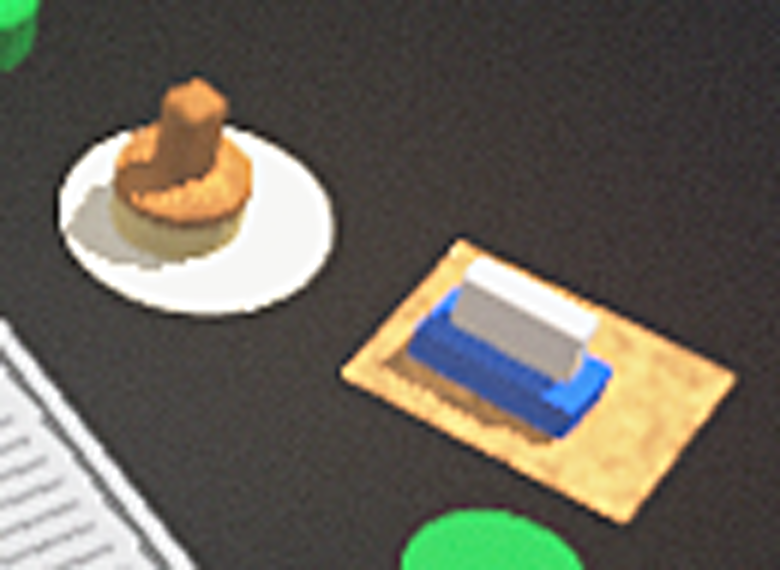

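```bash
cat >> h.py <<'E'
from scipy.spatial.transform import Rotation as R
def to(x,y,z,yaw):
    """print tool-frame shift and turn to reach TCP x,y,z with tool-x at yaw deg, pointing down"""
    s=st(); w=s["tool_rot"]; r=R.from_quat([w[1],w[2],w[3],w[0]])
    d=r.inv().apply(np.array([x,y,z])-s["eef_pos"])
    t=R.from_matrix(np.array([[np.cos(np.radians(yaw)),np.sin(np.radians(yaw)),0],[np.sin(np.radians(yaw)),-np.cos(np.radians(yaw)),0],[0,0,-1]]))
    rv=np.degrees((r.inv()*t).as_rotvec())
    print("shift",np.round(d,1),"turn",np.round(rv,2),"dist",round(float(np.linalg.norm(d)),1))
E
python3 -c "
from h import *
to(578.6,359.6,250,17.5)"
```

```text
t 0.3 pos [ 149.6 -606.7  303.7] rot [-0.     0.993  0.121 -0.   ] F [0.1 0.5 0.4] g 1.004
shift [ 647.9 -835.5   54. ] turn [-0.02 -0.   -3.65] dist 1058.6
```

Call:
{"name": "servo_tool", "arguments": {
  "plan": "31 -40 0 0 0 0 85;31 -40 0 0 0 0 85;31 -40 0 0 0 0 85;31 -40 0 0 0 0 85;31 -40 0 0 0 0 85;31 -40 0 0 0 0 85;31 -40 0 0 0 0 85;31 -40 0 0 0 0 85;31 -40 0 0 0 0 85;31 -40 0 0 0 0 85;31 -40 0 0 0 0 85;31 -40 0 0 0 0 85"
}}

```text
time_s: 1.8
eef_pos: [402.1, -37.9, 303.8]
tool_rot: [0.002, 0.993, 0.117, 0.002]
ft_force: [0.7, -0.4, 0.8]
grip_width: 0.997
```

```bash
python3 -c "
from h import *
to(578.6,359.6,250,17.5)"
```

```text
t 1.8 pos [402.1 -37.9 303.8] rot [0.002 0.993 0.117 0.002] F [ 0.7 -0.4  0.8] g 0.997
shift [ 264.1 -345.6   53.2] turn [ 0.27 -0.2  -4.01] dist 438.3
```

Rows track fully (about 52 mm per row).

Call:
{"name": "servo_tool", "arguments": {
  "plan": "32 -43 4 0 0 -0.5 85;32 -43 4 0 0 -0.5 85;32 -43 4 0 0 -0.5 85;32 -43 4 0 0 -0.5 85;32 -43 4 0 0 -0.5 85;32 -43 4 0 0 -0.5 85;32 -43 6 0 0 -0.5 85;24 -28 6 0 0 -0.5 85;8 -8 5 0 0 0 85;0 0 5 0 0 0 85;0 0 0 0 0 0 85"
}}

```text
time_s: 3.18
eef_pos: [564.1, 371.1, 255.5]
tool_rot: [0.003, 0.988, 0.155, 0.003]
ft_force: [0.2, -0.3, 0.0]
grip_width: 0.992
```

Run:
```python
from h import *
to(578.6,359.6,100,17.5)
c=capture("scene"); crop(c,"s5",330,60,490,200,5)
```

```text
t 3.17 pos [564.1 371.1 255.5] rot [0.003 0.988 0.155 0.003] F [ 0.2 -0.3  0. ] g 0.992
shift [  9.4  14.3 155.6] turn [ 0.39 -0.33  0.34] dist 156.6
```

View pics/s5.png

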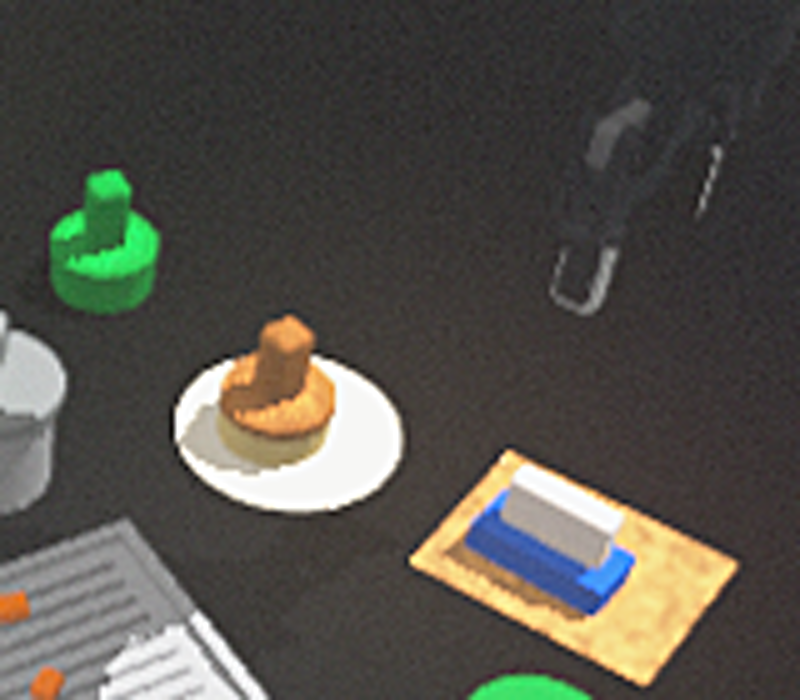

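Run:
```python
from h import *
c=capture("scene")
print(at(c,534/6+355,299/6+110,55))
c=capture("top"); crop(c,"t5",140,140,300,270,5)
# predicted ridge top corners
```

```text
[587.0232898  363.35284661  55.        ]
```

View pics/t5.png

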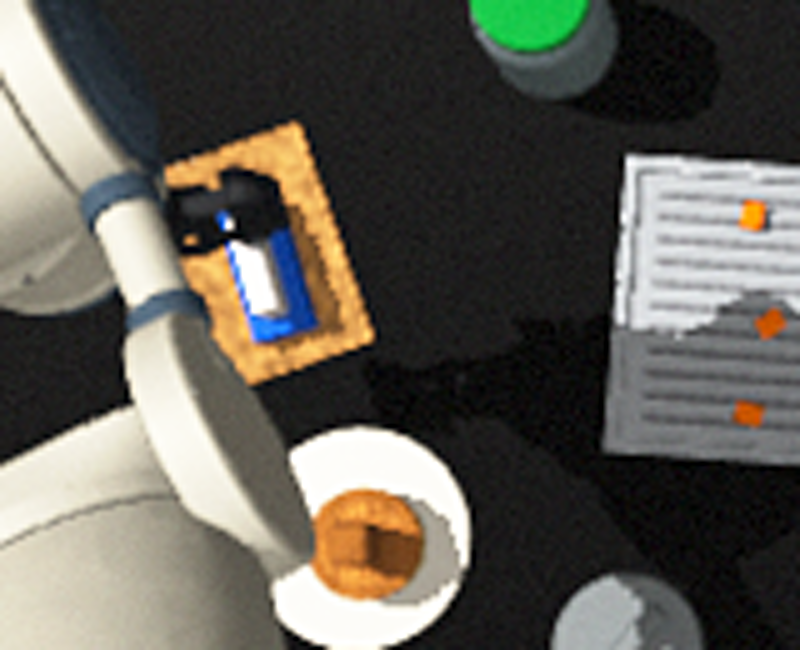

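Run:
```python
from h import *
c=capture("scene");t=capture("top")
P=np.array([at(c,x/6+355,y/6+110,3)[:2] for x,y in [(462,238),(736,378),(628,522),(340,373)]]);print(P.round(1).tolist(),P.mean(0))
P=np.array([at(c,x/6+355,y/6+110,55)[:2] for x,y in [(466,275),(487,258),(598,322),(580,341)]]);print(P.round(1).tolist(),P.mean(0))
P=np.array([at(t,x/6+180,y/6+170,55)[:2] for x,y in [(30,78),(64,70),(93,188),(66,198)]]);print(P.round(1).tolist(),P.mean(0))
```

```text
[[505.6, 406.8], [637.5, 453.1], [676.0, 353.5], [545.6, 302.3]] [591.15646338 378.93615738]
[[560.9, 347.8], [557.3, 362.6], [611.4, 377.5], [616.0, 363.3]] [586.39365971 362.8169461 ]
[[605.7, 378.4], [609.8, 362.4], [553.2, 346.4], [548.2, 359.0]] [579.20322048 361.56597387]
```

Run:
```python
from h import *
s=st(); w=s["tool_rot"]; r=R.from_quat([w[1],w[2],w[3],w[0]])
for n in("scene","top"):
    c=capture(n)
    for y in(-57,-43,43,57):
      for x in (-11,11):
        u,v=proj(c,s["eef_pos"]+r.apply([x,y,60]))
        print(n,x,y,round(u,1),round(v,1), "crop5", [round((u-330)*5),round((v-60)*5)] if n=="scene" else [round((u-140)*5),round((v-140)*5)])
c=capture("scene"); crop(c,"s6",420,70,500,130,10)
```

```text
t 3.42 pos [564.6 371.7 256.4] rot [0.003 0.988 0.155 0.004] F [ 0.3 -0.1  0.5] g 0.995
scene -11 -57 462.8 97.2 crop5 [664, 186]
scene 11 -57 471.1 100.8 crop5 [706, 204]
scene -11 -43 459.9 99.8 crop5 [650, 199]
scene 11 -43 468.2 103.5 crop5 [691, 218]
scene -11 43 441.1 116.8 crop5 [555, 284]
scene 11 43 449.5 120.9 crop5 [598, 304]
scene -11 57 437.8 119.7 crop5 [539, 299]
scene 11 57 446.3 123.8 crop5 [582, 319]
top -11 -57 152.5 201.3 crop5 [62, 306]
top 11 -57 150.2 193.1 crop5 [51, 266]
top -11 -43 157.8 199.7 crop5 [89, 298]
top 11 -43 155.5 191.5 crop5 [78, 258]
top -11 43 190.3 189.9 crop5 [251, 250]
top 11 43 187.9 181.8 crop5 [240, 209]
top -11 57 195.5 188.3 crop5 [278, 242]
top 11 57 193.2 180.2 crop5 [266, 201]
```

View pics/s6.png

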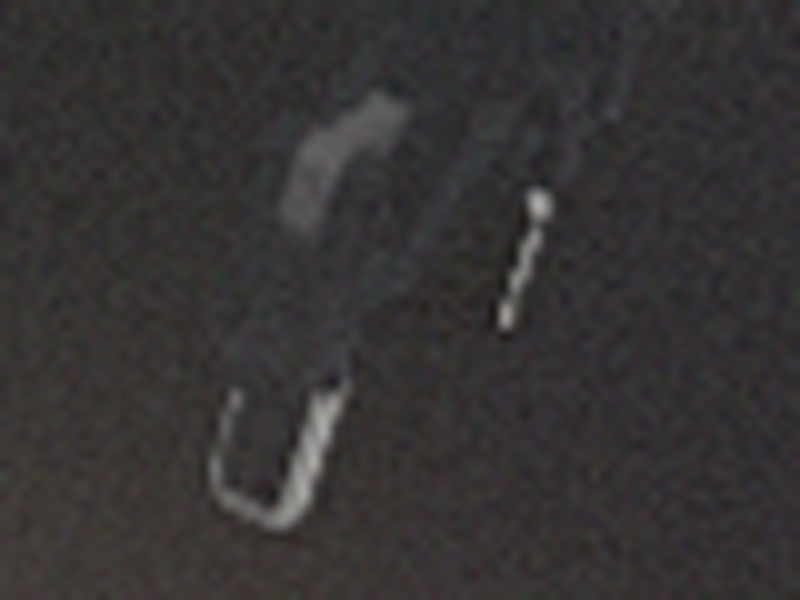

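Call:
{"name": "servo_tool", "arguments": {
  "plan": "8 9 30 0.3 -0.3 0.3 85;2 4 30 0 0 0 85;0 0 30 0 0 0 85;0 0 25 0 0 0 85;0 0 15 0 0 0 85;0 0 0 0 0 0 85",
  "squeeze": 40
}}

```text
time_s: 4.32
eef_pos: [580.1, 362.5, 124.4]
tool_rot: [-0.0, 0.988, 0.152, 0.003]
ft_force: [0.1, 0.1, 0.2]
grip_width: 0.997
```

Run:
```python
from h import *
to(581,361,100,17.5)
c=capture("scene"); crop(c,"s7",380,90,500,200,6)
```

```text
t 4.33 pos [580.1 362.5 124.4] rot [-0.     0.988  0.152  0.003] F [0.1 0.1 0.2] g 0.997
shift [ 0.3  1.7 24.4] turn [ 0.02 -0.32  0.04] dist 24.5
```

View pics/s7.png

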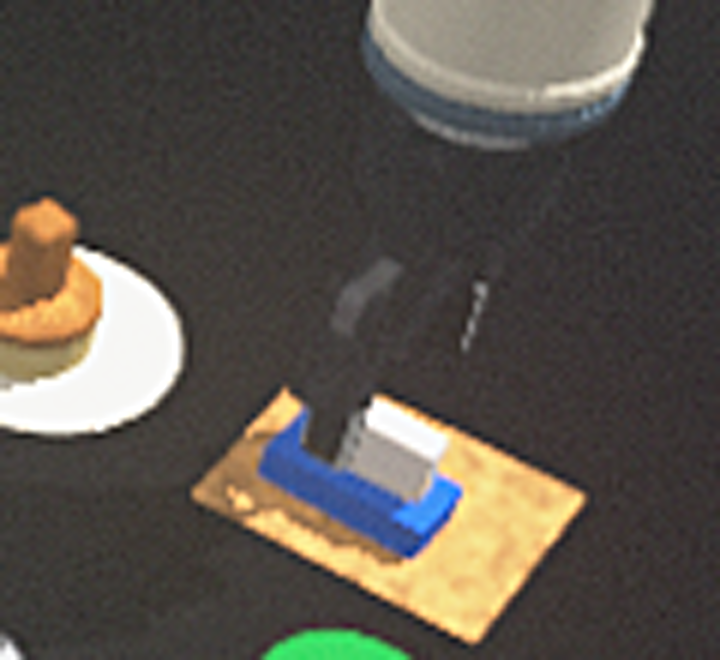

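Run:
```python
from h import *
s=st(); w=s["tool_rot"]; r=R.from_quat([w[1],w[2],w[3],w[0]])
c=capture("scene")
for y in(43,57):
  for x in (-11,11):
    u,v=proj(c,s["eef_pos"]+r.apply([x,y,60]))
    print(x,y,round((u-380)*6),round((v-90)*6))
crop(c,"s8",415,130,470,185,12)
```

```text
t 4.38 pos [580.4 362.7 125.2] rot [-0.     0.988  0.152  0.003] F [ 0.1 -0.2  0.1] g 0.995
-11 43 302 435
11 43 347 460
-11 57 284 453
11 57 329 478
```

View pics/s8.png

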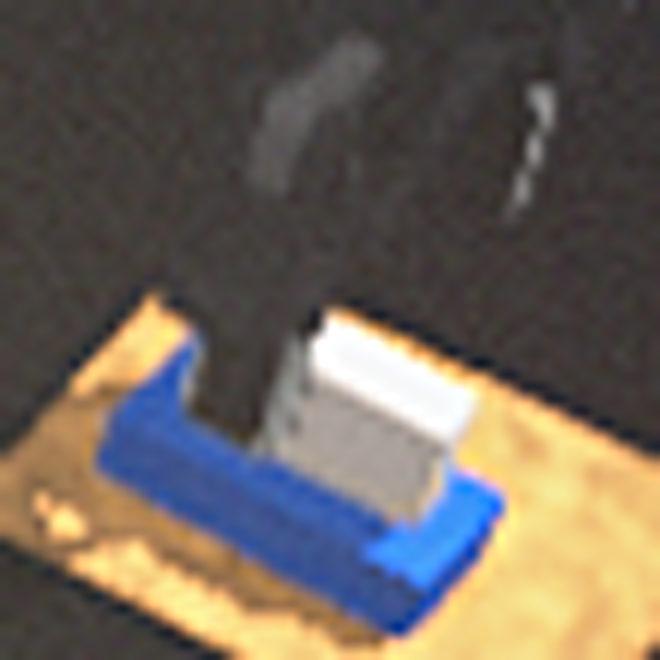

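Call:
{"name": "servo_tool", "arguments": {
  "plan": "4 1.5 12 0 -0.3 0 85;0 0 9 0 0 0 85;0 0 3 0 0 0 85;0 0 0 0 0 0 85"
}}

```text
time_s: 4.92
eef_pos: [586.2, 363.1, 102.1]
tool_rot: [-0.001, 0.988, 0.152, 0.002]
ft_force: [-0.7, -0.4, 1.0]
grip_width: 0.995
```

Run:
```python
from h import *
to(585,361,100,17.5)
c=capture("scene"); crop(c,"s9",415,130,470,185,12)
```

```text
t 4.92 pos [586.2 363.1 102.1] rot [-0.001  0.988  0.152  0.002] F [-0.7 -0.4  1. ] g 0.995
shift [-1.8  1.6  2.1] turn [-0.03 -0.29  0.04] dist 3.2
```

View pics/s9.png

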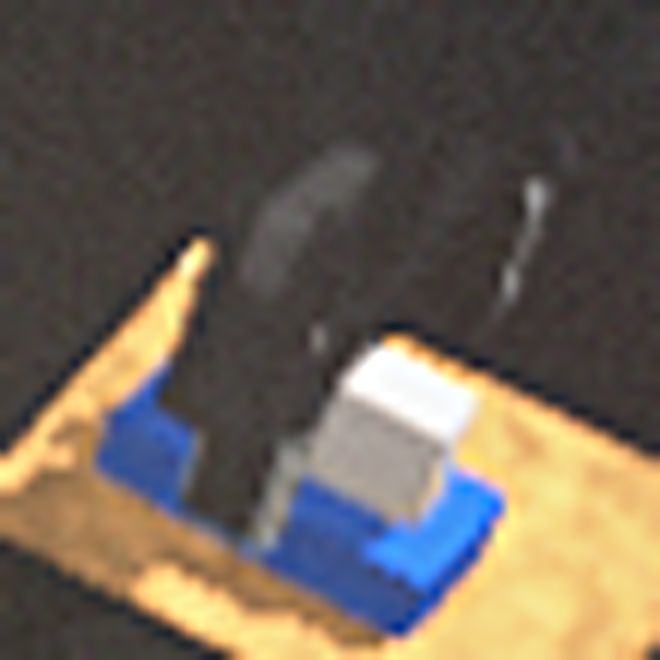

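Call:
{"name": "servo_tool", "arguments": {
  "plan": "0 0 0 0 0 0 40;0 0 0 0 0 0 20;0 0 0 0 0 0 8;0 0 0 0 0 0 8;0 0 0 0 0 0 8;0 0 0 0 0 0 8",
  "squeeze": 50
}}

```text
time_s: 5.72
eef_pos: [586.4, 363.3, 103.0]
tool_rot: [-0.001, 0.988, 0.153, 0.003]
ft_force: [0.4, 0.3, -0.6]
grip_width: 0.179
```

Run:
```python
from h import *
st()
c=capture("scene"); crop(c,"s10",415,130,470,185,12)
```

```text
t 5.72 pos [586.4 363.3 103. ] rot [-0.001  0.988  0.153  0.003] F [ 0.4  0.3 -0.6] g 0.179
```

View pics/s10.png

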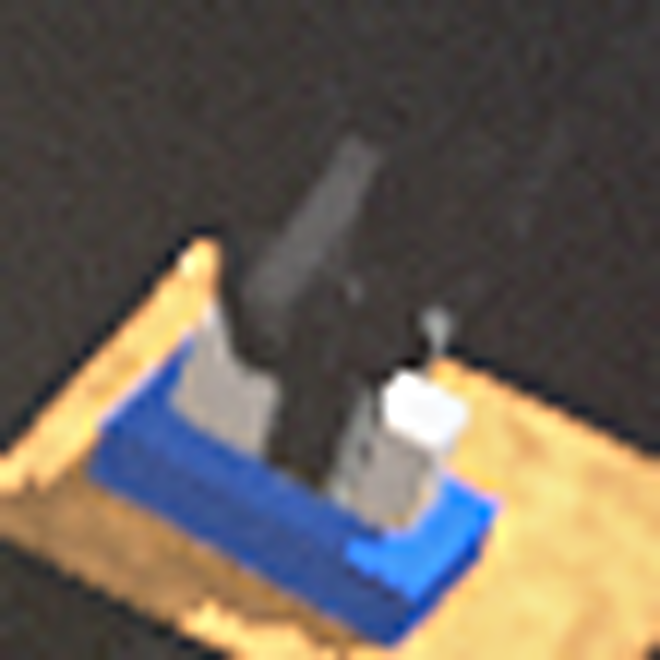

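The ridge is held centrally (width 15 mm), and it agrees with the scene camera's (587,363). The top camera reads about 7 mm low in x. I'll re-measure the plate, tray, pumps and brush with the scene camera.

Run:
```python
from h import *
c=capture("scene"); crop(c,"p1",230,155,400,295,4.7)
crop(c,"p2",140,195,220,330,4.5)
```

```text
(no output)
```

View pics/p1.png

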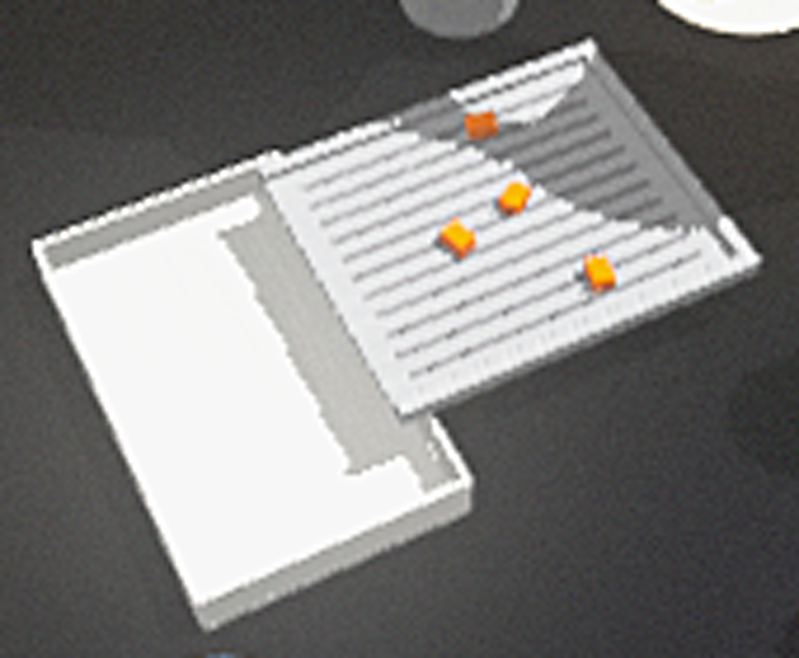

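View pics/p2.png

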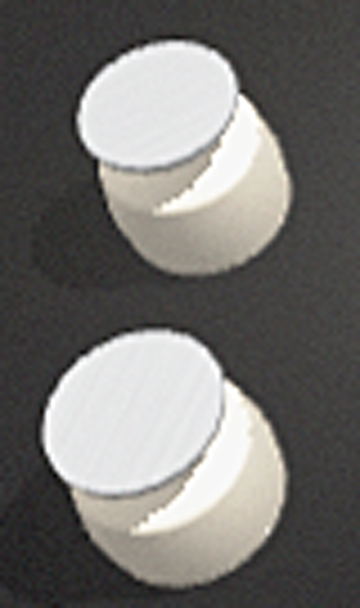

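Run:
```python
from h import *
c=capture("scene")
def rep(n,L,k,o,z):
    P=np.array([at(c,x/k+o[0],y/k+o[1],z)[:2] for x,y in L]); print(n,P.round(1).tolist(),"mean",P.mean(0).round(1))
    e=np.roll(P,-1,0)-P; print("  len",np.round(np.linalg.norm(e,axis=1),1),"ang",np.round(np.degrees(np.arctan2(e[:,1],e[:,0])),1))
o=(230,155)
rep("plate",[(592,40),(760,260),(402,410),(265,168)],4.7,o,51)
rep("tray",[(33,245),(205,622-15),(470,480),(280,155)],4.7,o,28)
rep("bits",[(481,123),(515,197),(458,237),(600,270)],4.7,o,51)
def circ(n,pts,k,o,z):
    P=np.array([at(c,x/k+o[0],y/k+o[1],z)[:2] for x,y in pts])
    A=np.c_[2*P,np.ones(len(P))]; b=(P**2).sum(1); s=np.linalg.lstsq(A,b,rcond=None)[0]
    print(n,s[:2].round(1),"d",2*np.sqrt(s[2]+s[:2]@s[:2]).round(1))
circ("pumpfar(top)",[(78,112),(160,40),(238,90),(130,170),(205,150),(110,60)],4.5,(140,195),93)
circ("pumpnear",[(43,420),(130,330),(222,375),(115,494),(195,455),(75,360)],4.5,(140,195),93)
circ("saucer",[(58,195),(195,123),(335,230),(210,314),(300,155),(90,270)],6,(355,110),3)
circ("brush head",[(113,180),(252,180),(183,228),(240,205),(130,212)],6,(355,110),33)
print("handle top",at(c,196/6+355,95/6+110,77))
```

```text
plate [[479.8, 162.1], [649.6, 150.7], [636.7, -46.6], [471.4, -35.4]] mean [559.4  57.7]
  len [170.2 197.7 165.7 197.7] ang [ -3.9 -93.7 176.1  87.6]
tray [[439.0, -156.2], [670.0, -167.0], [673.5, -31.2], [448.9, -17.1]] mean [557.9 -92.9]
  len [231.2 135.9 225.  139.5] ang [ -2.7  88.5 176.4 -94.1]
bits [[501.3, 77.8], [553.7, 66.7], [561.4, 28.3], [614.8, 78.6]] mean [557.8  62.8]
  len [ 53.5  39.2  73.3 113.4] ang [ -11.9  -78.7   43.3 -179.6]
pumpfar(top) [ 451.3 -293.7] d 78.8
pumpnear [ 605.1 -349.7] d 76.6
saucer [428.3 308.9] d 133.4
brush head [430.2 293.3] d 64.4
handle top [424.08465798 299.77851077  77.        ]
```

Call:
{"name": "servo_tool", "arguments": {
  "plan": "0 0 -30 0 0 0 8;0 0 -40 0 0 0 8;0 0 -40 0 0 0 8;0 0 -15 0 0 0 8;0 0 0 0 0 0 8"
}}

```text
time_s: 6.5
eef_pos: [584.9, 362.4, 229.2]
tool_rot: [-0.0, 0.988, 0.152, 0.001]
ft_force: [0.1, -0.8, -1.5]
grip_width: 0.174
```

Run:
```python
from h import *
to(562.4,123.4,220,-3.4)
c=capture("scene"); crop(c,"s11",380,60,500,180,6)
```

```text
t 6.5 pos [584.9 362.4 229.2] rot [-0.     0.988  0.152  0.001] F [ 0.1 -0.8 -1.5] g 0.174
shift [-93.5 221.1   9. ] turn [-0.03 -0.13 20.94] dist 240.3
```

View pics/s11.png

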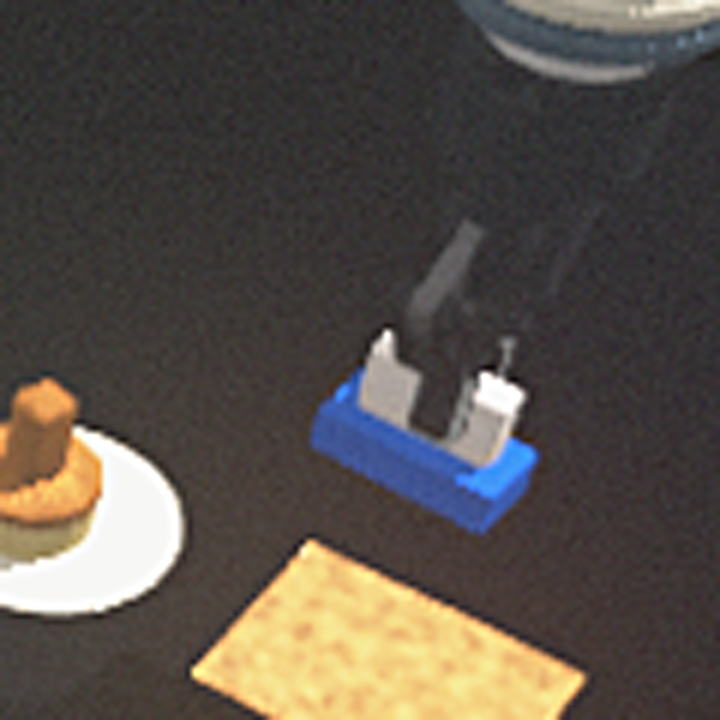

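Call:
{"name": "servo_tool", "arguments": {
  "plan": "0 0 0 0 0 7 8;0 0 0 0 0 7 8;0 0 0 0 0 7 8;-1 35 0 0 0 0 8;-1 40 0 0 0 0 8;-2 40 0 0 0 0 8;-2 40 0 0 0 0 8;-1 40 0 0 0 0 8;-1 30 0 0 0 0 8;0 10 0 0 0 0 8;0 0 0 0 0 0 8"
}}

```text
time_s: 7.92
eef_pos: [551.9, 120.3, 209.2]
tool_rot: [0.004, 0.999, -0.036, -0.013]
ft_force: [0.0, 0.5, -1.3]
grip_width: 0.176
```

Run:
```python
from h import *
to(562.4,123.4,150,-3.4)
```

```text
t 7.92 pos [551.9 120.3 209.2] rot [ 0.004  0.999 -0.036 -0.013] F [ 0.   0.5 -1.3] g 0.176
shift [11.7 -4.5 58.9] turn [ 0.56  1.44 -0.73] dist 60.2
```

Call:
{"name": "servo_tool", "arguments": {
  "plan": "6 -2 15 0.3 0.7 -0.4 8;5 -2 15 0.3 0.7 -0.3 8;0 0 15 0 0 0 8;0 0 5 0 0 0 8;0 0 0 0 0 0 8"
}}

```text
time_s: 8.55
eef_pos: [562.6, 127.5, 155.6]
tool_rot: [-0.001, 1.0, -0.028, -0.001]
ft_force: [-0.3, -1.1, -1.2]
grip_width: 0.172
```

Run:
```python
from h import *
to(562.4,123.4,146,-3.4)
c=capture("scene"); crop(c,"p3",230,135,400,295,4.7)
```

```text
t 8.55 pos [562.6 127.5 155.6] rot [-0.001  1.    -0.028 -0.001] F [-0.3 -1.1 -1.2] g 0.172
shift [0.  4.2 9.5] turn [-0.08  0.12  0.15] dist 10.4
```

View pics/p3.png

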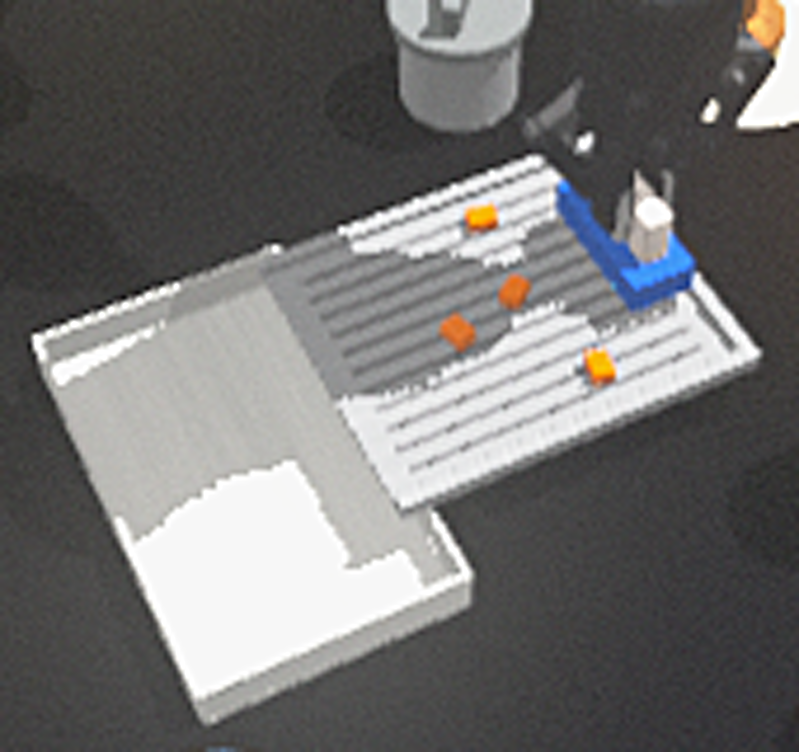

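Call:
{"name": "servo_tool", "arguments": {
  "plan": "0 2 5 0 0.1 0.1 8;0 1 3 0 0 0 8;0 0 1 0 0 0 8;0 0 0 0 0 0 8"
}}

```text
time_s: 9.1
eef_pos: [562.9, 124.2, 147.2]
tool_rot: [-0.001, 1.0, -0.029, 0.001]
ft_force: [-0.4, -0.3, -1.7]
grip_width: 0.178
```

Run:
```python
from h import *
to(562.4,123.4,146,-3.4)
```

```text
t 9.1 pos [562.9 124.2 147.2] rot [-0.001  1.    -0.029  0.001] F [-0.4 -0.3 -1.7] g 0.178
shift [-0.4  0.8  1.2] turn [-0.09 -0.09  0.02] dist 1.5
```

Call:
{"name": "servo_tool", "arguments": {
  "plan": "0 0 1.2 0 0 0 8;0 10 0 0 0 0 8;0 10 0 0 0 0 8;0 10 0 0 0 0 8;0 10 0 0 0 0 8;0 10 0 0 0 0 8;0 10 0 0 0 0 8;0 0 0 0 0 0 8"
}}

```text
time_s: 10.1
eef_pos: [559.2, 59.2, 146.2]
tool_rot: [-0.001, 1.0, -0.03, 0.001]
ft_force: [0.1, 0.1, -1.2]
grip_width: 0.173
```

Run:
```python
from h import *
to(553,-36.5,146,-3.4)
c=capture("scene"); crop(c,"p4",230,135,400,295,4.7)
```

```text
t 10.1 pos [559.2  59.2 146.2] rot [-0.001  1.    -0.03   0.001] F [ 0.1  0.1 -1.2] g 0.173
shift [-0.5 95.9  0. ] turn [-0.09 -0.12 -0.03] dist 95.9
```

View pics/p4.png

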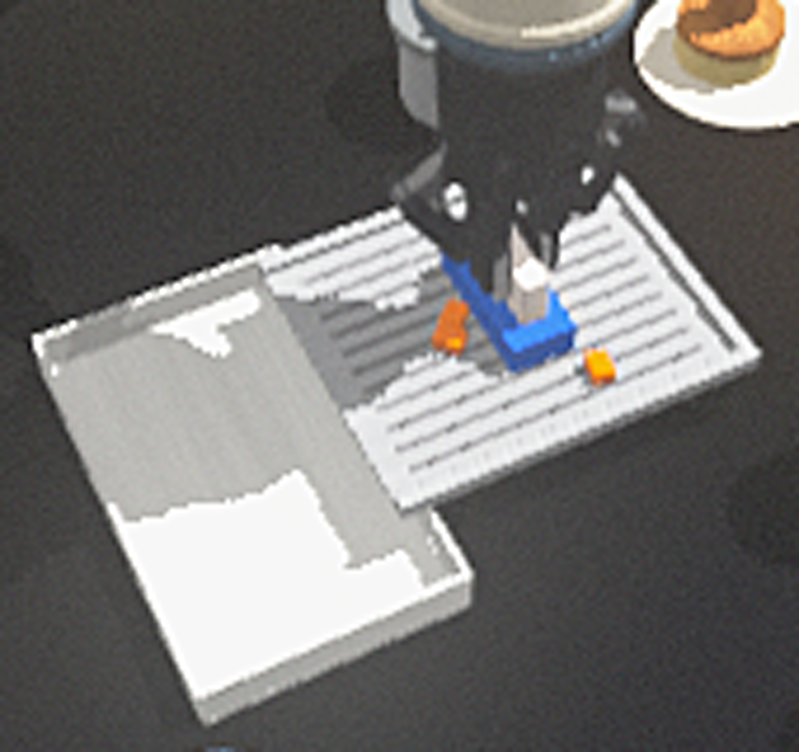

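Both middle chips ride ahead of the blade. Continuing over the edge.

Call:
{"name": "servo_tool", "arguments": {
  "plan": "0 11 0 0 0 0 8;0 11 0 0 0 0 8;0 11 0 0 0 0 8;0 11 0 0 0 0 8;0 11 0 0 0 0 8;0 11 0 0 0 0 8;0 11 0 0 0 0 8;0 10 0 0 0 0 8;0 8 0 0 0 0 8;0 5 0 0 0 0 8;0 0 0 0 0 0 8"
}}

```text
time_s: 11.52
eef_pos: [552.9, -47.3, 146.0]
tool_rot: [-0.001, 1.0, -0.03, 0.001]
ft_force: [0.5, -0.1, -1.9]
grip_width: 0.182
```

Run:
```python
from h import *
to(553,-36.5,146,-3.4)
c=capture("scene"); crop(c,"p5",230,135,400,295,4.7)
```

```text
t 11.53 pos [552.9 -47.3 146. ] rot [-0.001  1.    -0.03   0.001] F [ 0.5 -0.1 -1.9] g 0.182
shift [ -0.6 -10.8  -0. ] turn [-0.09 -0.13 -0.01] dist 10.8
```

View pics/p5.png

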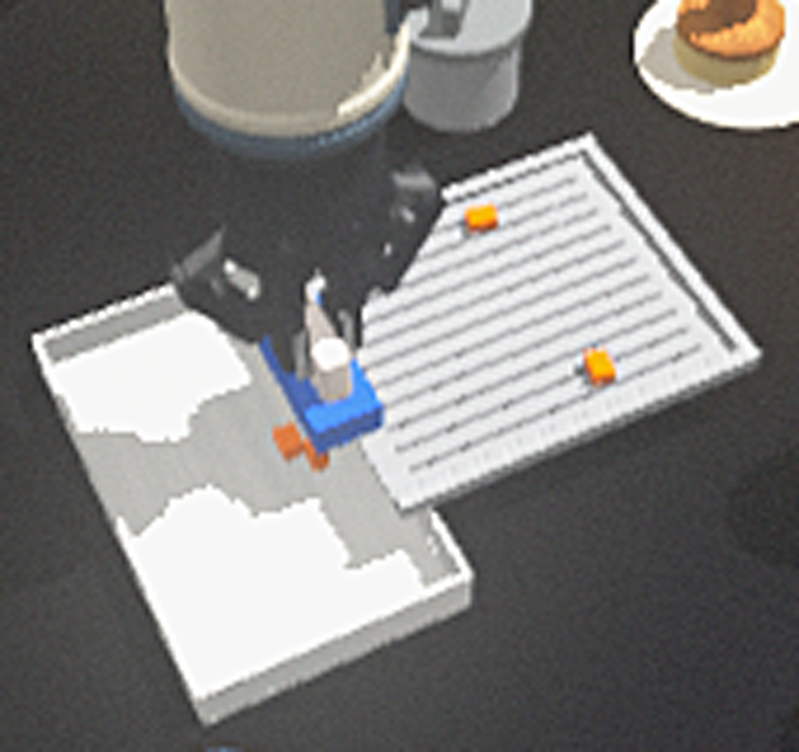

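Call:
{"name": "servo_tool", "arguments": {
  "plan": "0 0 -20 0 0 0 8;0 0 -15 0 0 0 8;3 -24 0 0 0 0 8;3 -24 0 0 0 0 8;5 -24 0 0 0 0 8;5 -24 0 0 0 0 8;5 -24 0 0 0 0 8;5 -24 0 0 0 0 8;4 -15 0 0 0 0 8;2 -7 0 0 0 0 8;0 0 0 0 0 0 8"
}}

```text
time_s: 12.95
eef_pos: [595.5, 123.8, 184.7]
tool_rot: [-0.001, 1.0, -0.029, 0.002]
ft_force: [-0.3, -0.8, -0.8]
grip_width: 0.176
```

Run:
```python
from h import *
to(596.3,121.4,146,-3.4)
```

```text
t 12.95 pos [595.5 123.8 184.7] rot [-0.001  1.    -0.029  0.002] F [-0.3 -0.8 -0.8] g 0.176
shift [ 0.8  2.4 38.7] turn [-0.11 -0.2   0.11] dist 38.8
```

Call:
{"name": "servo_tool", "arguments": {
  "plan": "0.8 2 15 -0.1 -0.2 0.1 8;0 0 12 0 0 0 8;0 0 6 0 0 0 8;0 0 2 0 0 0 8;0 0 0 0 0 0 8"
}}

```text
time_s: 13.58
eef_pos: [595.6, 119.6, 146.3]
tool_rot: [0.0, 1.0, -0.031, -0.001]
ft_force: [-0.4, 0.1, -2.1]
grip_width: 0.175
```

Run:
```python
from h import *
to(596.3,121.4,146,-3.4)
c=capture("scene"); crop(c,"p6",230,135,400,295,4.7)
```

```text
t 13.57 pos [595.6 119.6 146.3] rot [ 0.     1.    -0.031 -0.001] F [-0.4  0.1 -2.1] g 0.175
shift [ 0.6 -1.9  0.3] turn [ 0.03  0.13 -0.11] dist 2.0
```

View pics/p6.png

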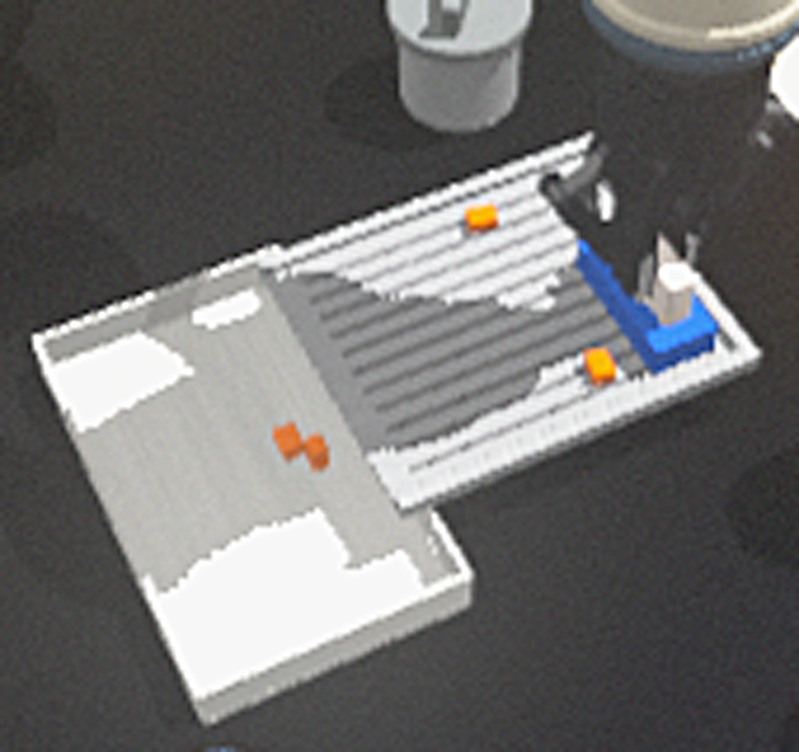

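Call:
{"name": "servo_tool", "arguments": {
  "plan": "0 11 0 0 0 0 8;0 11 0 0 0 0 8;0 11 0 0 0 0 8;0 11 0 0 0 0 8;0 11 0 0 0 0 8;0 11 0 0 0 0 8;0 11 0 0 0 0 8;0 11 0 0 0 0 8;0 0 0 0 0 0 8"
}}

```text
time_s: 14.75
eef_pos: [590.2, 24.6, 147.5]
tool_rot: [0.0, 1.0, -0.031, -0.0]
ft_force: [-0.4, -1.1, -2.5]
grip_width: 0.177
```

Run:
```python
from h import *
to(587,-44,146,-3.4)
```

```text
t 14.75 pos [590.2  24.6 147.5] rot [ 0.     1.    -0.031 -0.   ] F [-0.4 -1.1 -2.5] g 0.177
shift [ 1.1 68.6  1.5] turn [ 0.03  0.03 -0.15] dist 68.7
```

Call:
{"name": "servo_tool", "arguments": {
  "plan": "0 11 0.7 0 0 0 8;0 11 0.7 0 0 0 8;0 11 0 0 0 0 8;0 11 0 0 0 0 8;0 11 0 0 0 0 8;0 9 0 0 0 0 8;0 5 0 0 0 0 8;0 0 0 0 0 0 8"
}}

```text
time_s: 15.75
eef_pos: [585.7, -49.1, 146.0]
tool_rot: [0.0, 1.0, -0.031, -0.0]
ft_force: [-0.1, 0.3, -1.6]
grip_width: 0.177
```

Run:
```python
from h import *
to(587,-44,146,-3.4)
c=capture("scene"); crop(c,"p7",230,135,400,295,4.7)
```

```text
t 15.75 pos [585.7 -49.1 146. ] rot [ 0.     1.    -0.031 -0.   ] F [-0.1  0.3 -1.6] g 0.177
shift [ 1.  -5.2 -0. ] turn [ 0.03  0.02 -0.15] dist 5.3
```

View pics/p7.png

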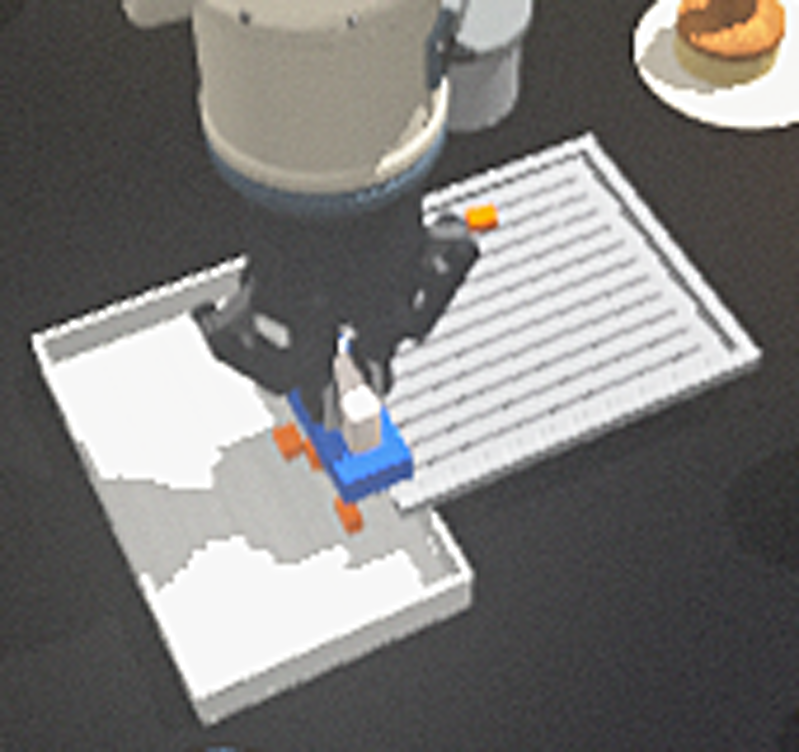

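Call:
{"name": "servo_tool", "arguments": {
  "plan": "0 0 -20 0 0 0 8;0 0 -15 0 0 0 8;-9 -24 0 0 0 0 8;-9 -24 0 0 0 0 8;-10 -24 0 0 0 0 8;-10 -24 0 0 0 0 8;-10 -24 0 0 0 0 8;-10 -24 0 0 0 0 8;-6 -15 0 0 0 0 8;-2 -6 0 0 0 0 8;0 0 0 0 0 0 8"
}}

```text
time_s: 17.18
eef_pos: [528.8, 126.9, 184.4]
tool_rot: [0.0, 1.0, -0.03, 0.001]
ft_force: [0.8, -1.1, -1.6]
grip_width: 0.174
```

Run:
```python
from h import *
to(528.5,125.4,146,-3.4)
```

```text
t 17.18 pos [528.8 126.9 184.4] rot [ 0.     1.    -0.03   0.001] F [ 0.8 -1.1 -1.6] g 0.174
shift [-0.3  1.5 38.4] turn [-0.   -0.15 -0.01] dist 38.5
```

Call:
{"name": "servo_tool", "arguments": {
  "plan": "0 2 15 0 -0.1 0 8;0 0 12 0 0 0 8;0 0 6 0 0 0 8;0 0 2 0 0 0 8;0 0 0 0 0 0 8"
}}

```text
time_s: 17.8
eef_pos: [529.2, 122.9, 146.0]
tool_rot: [0.0, 1.0, -0.031, -0.0]
ft_force: [-0.3, -0.3, -1.9]
grip_width: 0.177
```

Run:
```python
from h import *
to(528.5,125.4,146,-3.4)
c=capture("scene"); crop(c,"p8",230,135,400,295,4.7)
```

```text
t 17.8 pos [529.2 122.9 146. ] rot [ 0.     1.    -0.031 -0.   ] F [-0.3 -0.3 -1.9] g 0.177
shift [-0.8 -2.5  0. ] turn [ 0.03  0.02 -0.14] dist 2.6
```

View pics/p8.png

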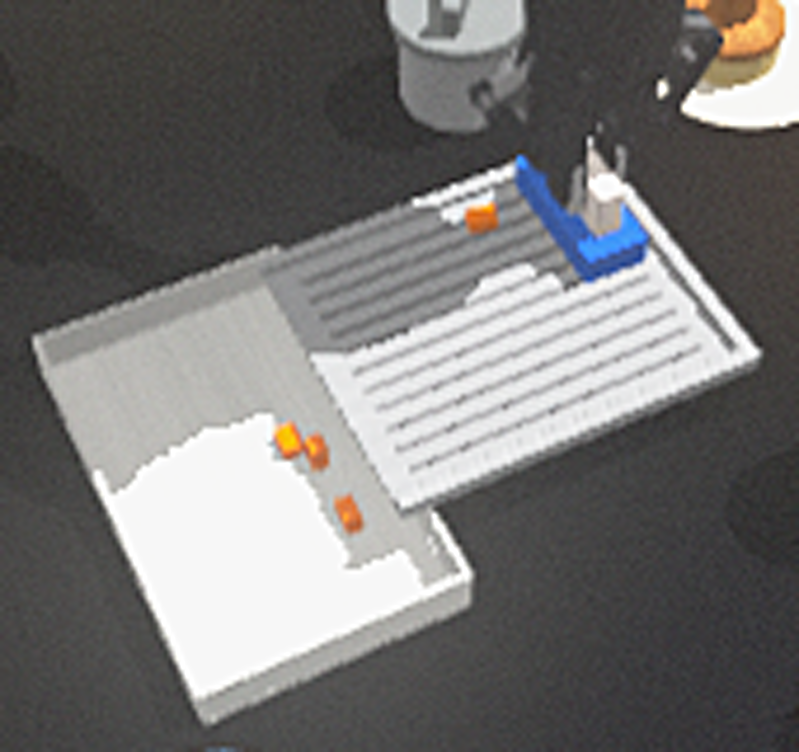

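Call:
{"name": "servo_tool", "arguments": {
  "plan": "0 11 0 0 0 0 8;0 11 0 0 0 0 8;0 11 0 0 0 0 8;0 11 0 0 0 0 8;0 11 0 0 0 0 8;0 11 0 0 0 0 8;0 11 0 0 0 0 8;0 11 0 0 0 0 8;0 0 0 0 0 0 8"
}}

```text
time_s: 18.98
eef_pos: [523.7, 28.0, 147.1]
tool_rot: [0.0, 1.0, -0.031, 0.001]
ft_force: [0.1, 1.3, -1.7]
grip_width: 0.174
```

Run:
```python
from h import *
to(518,-44,146,-3.4)
```

```text
t 18.98 pos [523.7  28.  147.1] rot [ 0.     1.    -0.031  0.001] F [ 0.1  1.3 -1.7] g 0.174
shift [-1.2 72.2  1.1] turn [ 0.02 -0.09 -0.18] dist 72.2
```

Call:
{"name": "servo_tool", "arguments": {
  "plan": "0 11 0.5 0 0 0 8;0 11 0.5 0 0 0 8;0 11 0 0 0 0 8;0 11 0 0 0 0 8;0 11 0 0 0 0 8;0 9 0 0 0 0 8;0 7 0 0 0 0 8;0 0 0 0 0 0 8"
}}

```text
time_s: 19.98
eef_pos: [519.0, -47.9, 146.0]
tool_rot: [0.0, 1.0, -0.031, 0.001]
ft_force: [-0.1, -0.3, -2.1]
grip_width: 0.176
```

Run:
```python
from h import *
to(587,-44,146,-3.4)
c=capture("scene"); crop(c,"p9",230,135,400,295,4.7)
```

```text
t 19.98 pos [519.  -47.9 146. ] rot [ 0.     1.    -0.031  0.001] F [-0.1 -0.3 -2.1] g 0.176
shift [67.6 -8.1  0.2] turn [ 0.02 -0.09 -0.18] dist 68.1
```

View pics/p9.png

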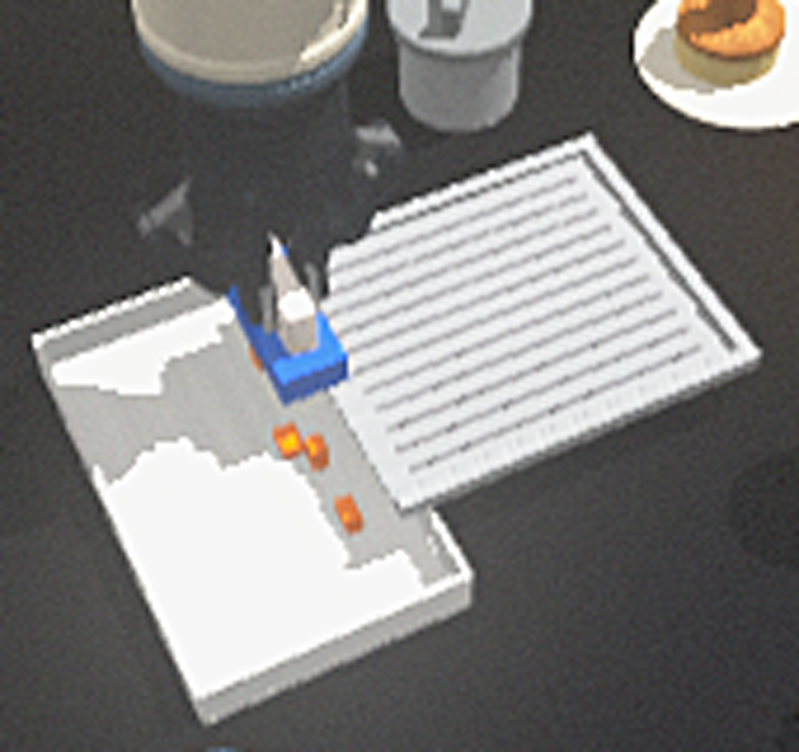

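Call:
{"name": "servo_tool", "arguments": {
  "plan": "0 0 -30 0 0 0 8;0 0 -35 0 0 0 8;3 -30 -15 0 0 0 8;5 -40 0 0 0 0 8;5 -40 0 0 0 0 8;5 -40 0 0 0 0 8;5 -40 0 0 0 0 8;5 -40 0 0 0 0 8;5 -40 0 0 0 0 8;5 -40 0 0 0 0 8;5 -40 0 0 0 0 8;0 0 0 0 0 0 8"
}}

```text
time_s: 21.52
eef_pos: [582.9, 315.1, 228.4]
tool_rot: [-0.0, 1.0, -0.029, 0.0]
ft_force: [-0.2, 0.2, -1.9]
grip_width: 0.173
```

Run:
```python
from h import *
to(591,379,150,-3.4)
```

```text
t 21.52 pos [582.9 315.1 228.4] rot [-0.     1.    -0.029  0.   ] F [-0.2  0.2 -1.9] g 0.173
shift [  4.3 -64.2  78.5] turn [-0.04 -0.05  0.03] dist 101.4
```

Call:
{"name": "servo_tool", "arguments": {
  "plan": "2 -25 0 0 0 0 8;2 -25 5 0 0 0 8;0 -10 15 0 0 0 8;0 -2 25 0 0 0 8;0 0 25 0 0 0 8;0 0 15 0 0 0 8;0 0 5 0 0 0 8;0 0 0 0 0 0 8"
}}

```text
time_s: 22.52
eef_pos: [588.3, 375.0, 132.6]
tool_rot: [0.001, 1.0, -0.029, -0.002]
ft_force: [0.3, -0.8, -1.7]
grip_width: 0.175
```

Run:
```python
from h import *
to(591,379,103,-3.4)
c=capture("scene"); crop(c,"s12",380,60,500,200,5)
```

```text
t 22.52 pos [588.3 375.  132.6] rot [ 0.001  1.    -0.029 -0.002] F [ 0.3 -0.8 -1.7] g 0.175
shift [ 2.6 -4.3 29.5] turn [0.17 0.18 0.03] dist 30.0
```

View pics/s12.png

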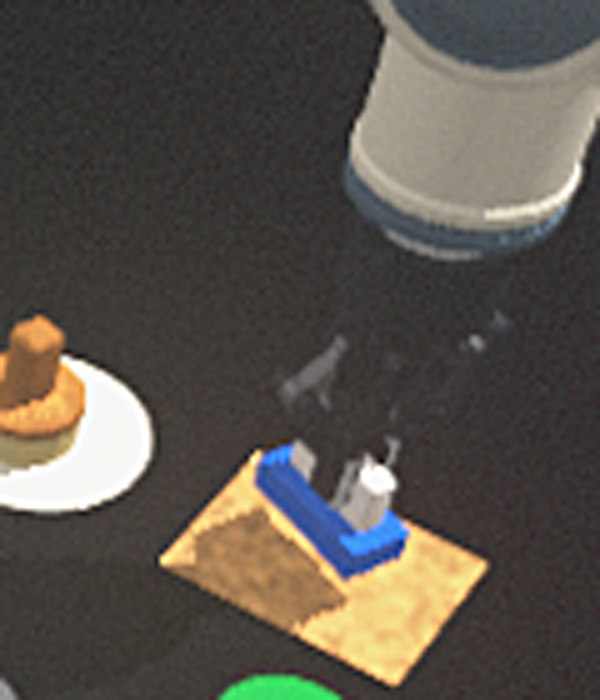

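Call:
{"name": "servo_tool", "arguments": {
  "plan": "2 -4 12 0.2 0.2 0 8;0.5 0 10 0 0 0 8;0 0 4 0 0 0 8;0 0 2 0 0 0 8;0 0 1 0 0 0 8;0 0 0 0 0 0 8"
}}

```text
time_s: 23.32
eef_pos: [592.0, 379.5, 103.4]
tool_rot: [-0.001, 1.0, -0.029, 0.002]
ft_force: [-0.8, 0.7, -1.1]
grip_width: 0.173
```

Run:
```python
from h import *
to(591,379,103,-3.4)
```

```text
t 23.32 pos [592.  379.5 103.4] rot [-0.001  1.    -0.029  0.002] F [-0.8  0.7 -1.1] g 0.173
shift [-0.9  0.6  0.4] turn [-0.13 -0.18  0.03] dist 1.2
```

Down by 0.5 mm, open, and lift.

Call:
{"name": "servo_tool", "arguments": {
  "plan": "0 0 0.5 0 0 0 8;0 0 0 0 0 0 20;0 0 0 0 0 0 30;0 0 0 0 0 0 50;0 0 0 0 0 0 60;0 0 -20 0 0 0 60;0 0 -40 0 0 0 60;0 0 -40 0 0 0 60;0 0 -20 0 0 0 60;0 0 0 0 0 0 60"
}}

```text
time_s: 24.58
eef_pos: [592.2, 379.6, 233.3]
tool_rot: [-0.002, 1.0, -0.029, 0.004]
ft_force: [-0.5, -0.5, -0.9]
grip_width: 0.699
```

Run:
```python
from h import *
to(425,298.5,230,-3.4)
c=capture("scene"); crop(c,"s13",320,60,500,200,4.4)
```

```text
t 24.57 pos [592.2 379.6 233.3] rot [-0.002  1.    -0.029  0.004] F [-0.5 -0.5 -0.9] g 0.699
shift [-162.2   90.8    1.6] turn [-0.29 -0.43  0.03] dist 185.8
```

View pics/s13.png

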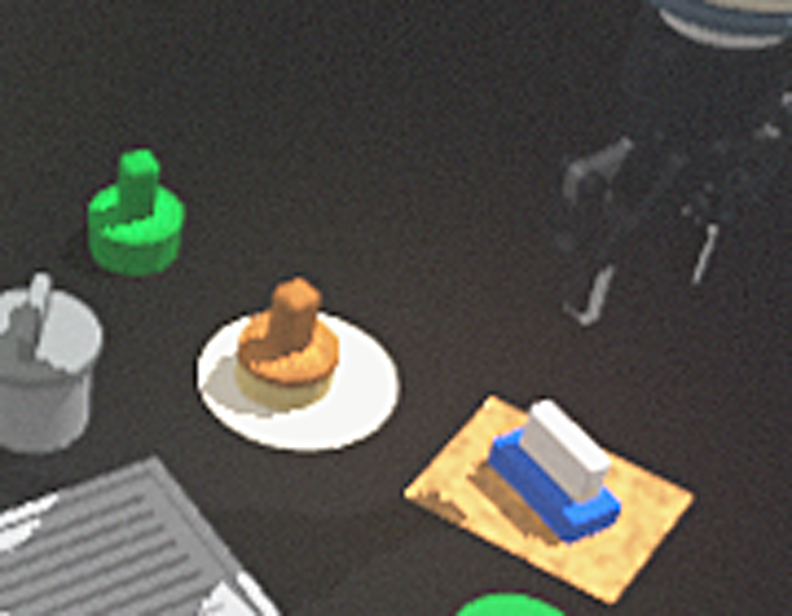

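Run:
```python
from h import *
c=capture("scene"); crop(c,"b1",360,115,410,165,12)
c=capture("top"); crop(c,"b2",185,220,245,280,12)
```

```text
(no output)
```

View pics/b1.png

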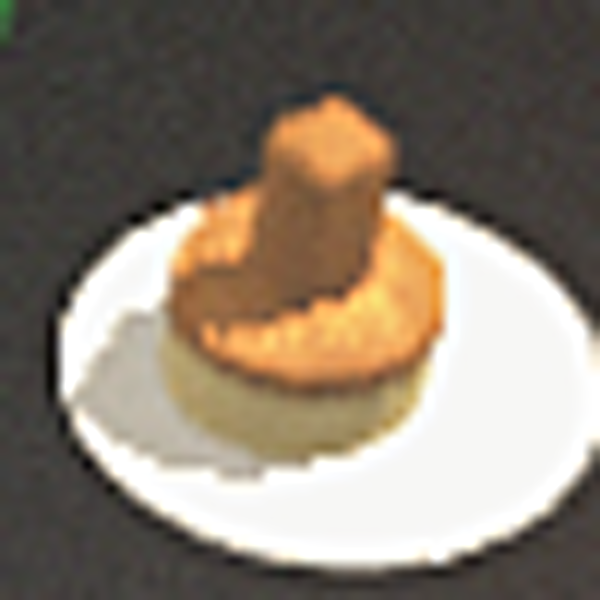

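View pics/b2.png

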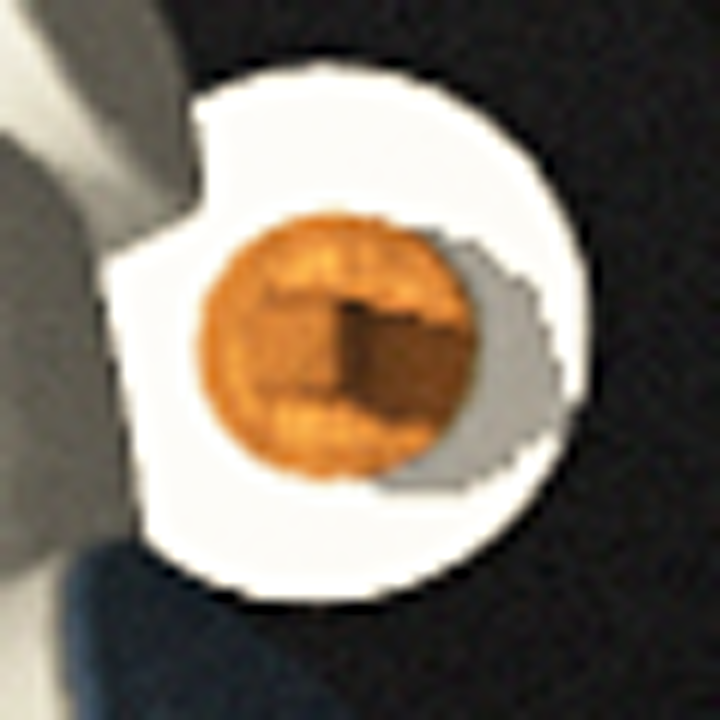

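Run:
```python
from h import *
c=capture("scene")
P=np.array([at(c,x/12+360,y/12+115,77)[:2] for x,y in [(335,95),(395,150),(330,190),(268,145)]])
e=np.roll(P,-1,0)-P; print(P.round(1),P.mean(0),np.linalg.norm(e,axis=1).round(1),np.degrees(np.arctan2(e[:,1],e[:,0])).round(1))
t=capture("top")
P=np.array([at(t,x/12+185,y/12+220,77)[:2] for x,y in [(255,295),(342,302),(338,398),(255,390)]])
e=np.roll(P,-1,0)-P; print(P.round(1),P.mean(0),np.linalg.norm(e,axis=1).round(1),np.degrees(np.arctan2(e[:,1],e[:,0])).round(1))
```

```text
[[414.5 307.6]
 [436.9 307.9]
 [440.5 287.2]
 [420.9 284.3]] [428.217503   296.75554522] [22.4 21.  19.8 24.2] [   0.9  -80.1 -171.3  105.3]
[[429.9 306.8]
 [428.5 286.6]
 [406.3 286.7]
 [407.9 306. ]] [418.16075675 296.51573831] [20.2 22.2 19.3 22. ] [-94.  179.6  85.1   2. ]
```

Run:
```python
from h import *
c=capture("scene");t=capture("top")
crop(c,"f1",300,110,360,170,10); crop(t,"f2",240,245,300,300,10)
```

```text
(no output)
```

View pics/f1.png

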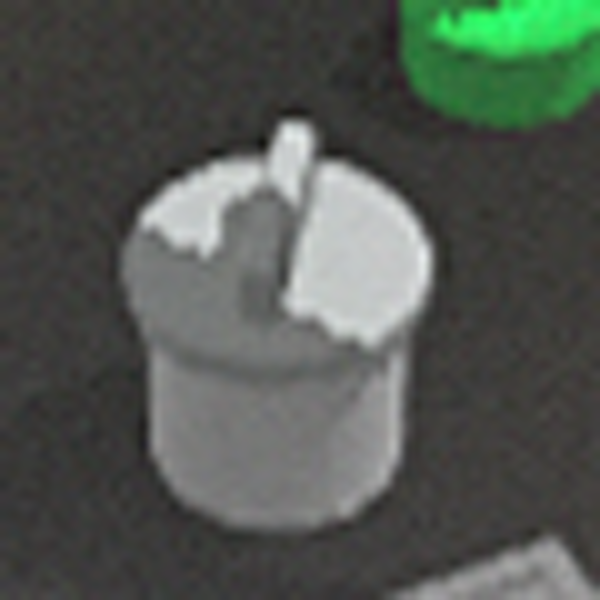

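View pics/f2.png

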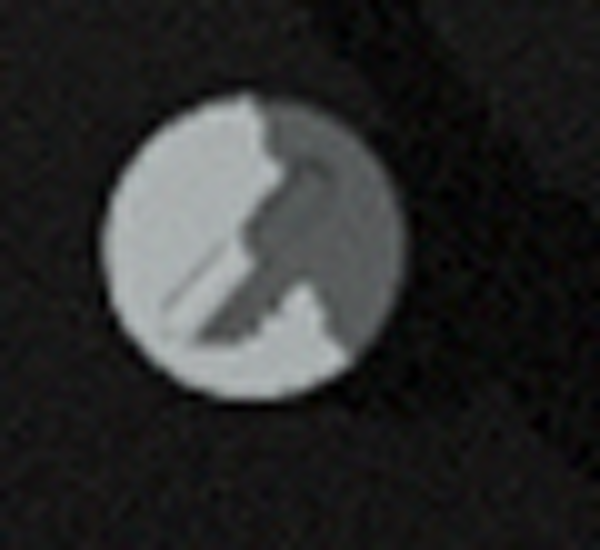

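Run:
```python
from h import *
c=capture("scene");t=capture("top")
print(at(t,265.5,269.7,70), at(c,327.8,136.5,70))
```

```text
[361.80841719 140.85673912  70.        ] [371.57666473 141.11563294  70.        ]
```

Call:
{"name": "servo_tool", "arguments": {
  "plan": "-27 15 0 -0.1 -0.2 0 85;-27 15 0 -0.2 -0.2 0 85;-27 15 0 0 0 0 85;-27 15 0 0 0 0 85;-27 15 0 0 0 0 85;-20 11 0 0 0 0 85;-6 5 0 0 0 0 85;0 0 0 0 0 0 85",
  "squeeze": 80
}}

```text
time_s: 26.02
eef_pos: [420.6, 295.3, 228.1]
tool_rot: [0.002, 1.0, -0.029, -0.003]
ft_force: [0.1, 0.1, -0.0]
grip_width: 0.999
```

Run:
```python
from h import *
to(425.5,298,140,-1)
```

```text
t 26.02 pos [420.6 295.3 228.1] rot [ 0.002  1.    -0.029 -0.003] F [ 0.1  0.1 -0. ] g 0.999
shift [ 5.2 -3.4 88. ] turn [ 0.22  0.33 -2.38] dist 88.2
```

Call:
{"name": "servo_tool", "arguments": {
  "plan": "3 -2 25 0.2 0.3 -2 85;1 -1 25 0 0 0 85;0 0 20 0 0 0 85;0 0 10 0 0 0 85;0 0 4 0 0 0 85;0 0 0 0 0 0 85"
}}

```text
time_s: 26.78
eef_pos: [430.7, 300.7, 142.1]
tool_rot: [-0.001, 1.0, -0.012, 0.003]
ft_force: [0.6, -0.1, 0.6]
grip_width: 1.001
```

Run:
```python
from h import *
to(425.5,298,112,-1)
c=capture("scene"); crop(c,"b3",350,80,420,165,9)
```

```text
t 26.77 pos [430.7 300.7 142.1] rot [-0.001  1.    -0.012  0.003] F [ 0.6 -0.1  0.6] g 1.001
shift [-5.3  2.9 30. ] turn [-0.15 -0.29 -0.35] dist 30.6
```

View pics/b3.png

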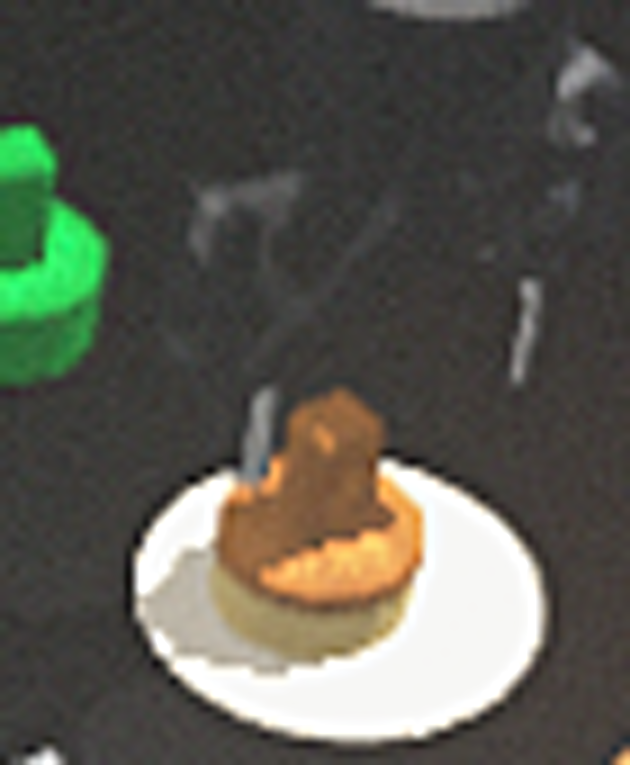

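Call:
{"name": "servo_tool", "arguments": {
  "plan": "-3.5 3 10 -0.1 -0.2 -0.3 85;0 0 10 0 0 0 85;0 0 7 0 0 0 85;0 0 2 0 0 0 85;0 0 0 0 0 0 85"
}}

```text
time_s: 27.45
eef_pos: [427.3, 297.8, 112.0]
tool_rot: [-0.001, 1.0, -0.009, 0.001]
ft_force: [-0.3, 0.0, -0.3]
grip_width: 0.994
```

Run:
```python
from h import *
to(427,298,111,-1)
c=capture("scene"); crop(c,"b4",350,80,420,165,9)
```

```text
t 27.45 pos [427.3 297.8 112. ] rot [-0.001  1.    -0.009  0.001] F [-0.3  0.  -0.3] g 0.994
shift [-0.3 -0.2  1. ] turn [-0.09 -0.16 -0.03] dist 1.0
```

View pics/b4.png

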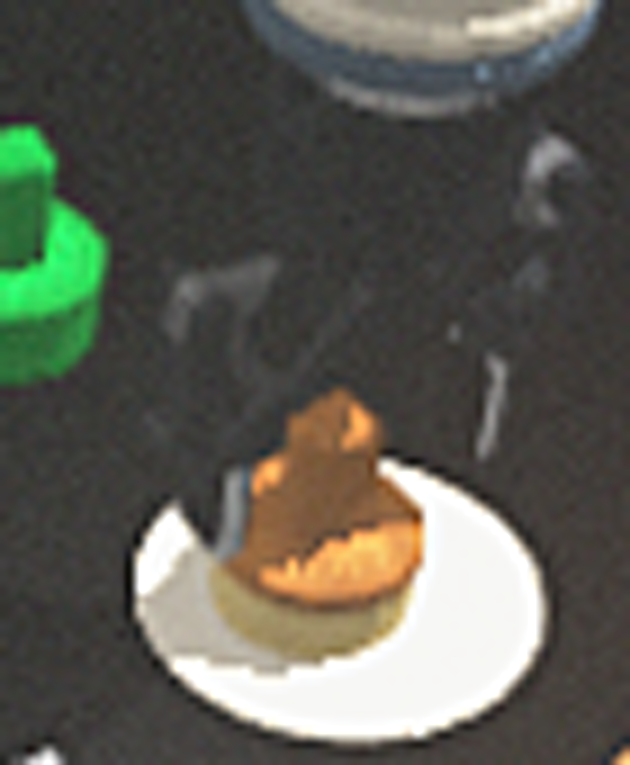

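Call:
{"name": "servo_tool", "arguments": {
  "plan": "0 0 0 0 0 0 50;0 0 0 0 0 0 30;0 0 0 0 0 0 15;0 0 0 0 0 0 15;0 0 0 0 0 0 15;0 0 0 0 0 0 15"
}}

```text
time_s: 28.25
eef_pos: [427.6, 297.9, 112.8]
tool_rot: [-0.001, 1.0, -0.009, 0.002]
ft_force: [-0.4, -0.9, -0.1]
grip_width: 0.275
```

Call:
{"name": "servo_tool", "arguments": {
  "plan": "0 0 -10 0 0 0 15;0 0 -30 0 0 0 15;0 0 -40 0 0 0 15;0 0 -30 0 0 0 15;0 0 0 0 0 0 15"
}}

```text
time_s: 28.88
eef_pos: [426.8, 297.6, 228.0]
tool_rot: [-0.001, 1.0, -0.009, 0.002]
ft_force: [-0.5, -0.5, -2.4]
grip_width: 0.272
```

Run:
```python
from h import *
to(427,298,225,-1)
c=capture("scene"); crop(c,"b5",340,60,420,165,7)
```

```text
t 28.88 pos [426.8 297.6 228. ] rot [-0.001  1.    -0.009  0.002] F [-0.5 -0.5 -2.4] g 0.272
shift [ 0.2 -0.4  3. ] turn [-0.12 -0.2  -0.03] dist 3.0
```

View pics/b5.png

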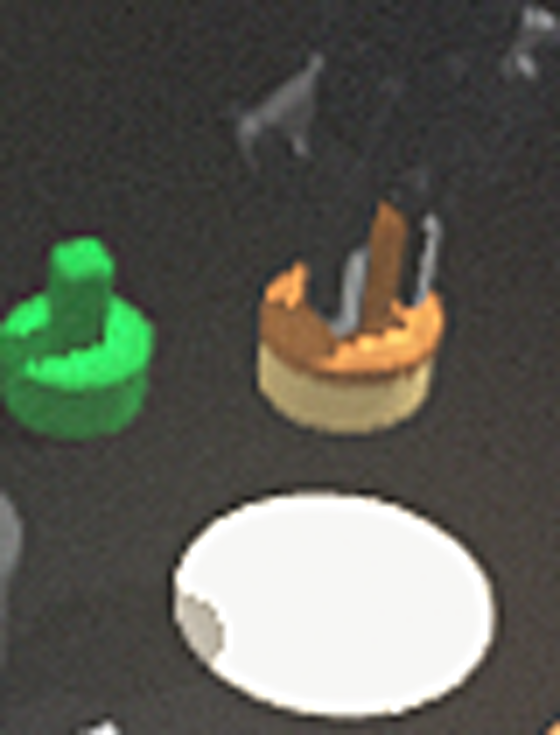

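Call:
{"name": "servo_tool", "arguments": {
  "plan": "0 15 -15 0 0 0 15;3 40 -15 0 0 0 15;3 40 -5 0 0 0 15;3 40 0 0 0 0 15;3 40 0 0 0 0 15;3 40 0 0 0 0 15;3 40 0 0 0 0 15;3 40 0 0 0 0 15;3 20 0 0 0 0 15;0 0 0 0 0 0 15"
}}

```text
time_s: 30.18
eef_pos: [439.8, -33.9, 262.7]
tool_rot: [0.001, 1.0, -0.009, -0.004]
ft_force: [-0.3, 1.7, -1.5]
grip_width: 0.27
```

Run:
```python
from h import *
to(450.5,-294,250,-1)
```

```text
t 30.18 pos [439.8 -33.9 262.7] rot [ 0.001  1.    -0.009 -0.004] F [-0.3  1.7 -1.5] g 0.27
shift [ 15.6 259.9  12.9] turn [ 0.08  0.41 -0.06] dist 260.7
```

Call:
{"name": "servo_tool", "arguments": {
  "plan": "1 30 0 0 0.4 0 15;2 40 0 0 0 0 15;2 40 0 0 0 0 15;2 40 0 0 0 0 15;2 40 0 0 0 0 15;2 32 0 0 0 0 15;2 20 0 0 0 0 15;0 7 0 0 0 0 15;0 0 0 0 0 0 15"
}}

```text
time_s: 31.3
eef_pos: [445.5, -284.4, 261.9]
tool_rot: [-0.002, 1.0, -0.007, -0.003]
ft_force: [-0.7, -0.1, -1.8]
grip_width: 0.27
```

Run:
```python
from h import *
to(450.5,-294,220,-1)
c=capture("scene"); crop(c,"q1",130,130,260,330,3.8)
```

```text
t 31.3 pos [ 445.5 -284.4  261.9] rot [-0.002  1.    -0.007 -0.003] F [-0.7 -0.1 -1.8] g 0.27
shift [ 5.4  9.7 41.9] turn [-0.22  0.35  0.18] dist 43.3
```

View pics/q1.png

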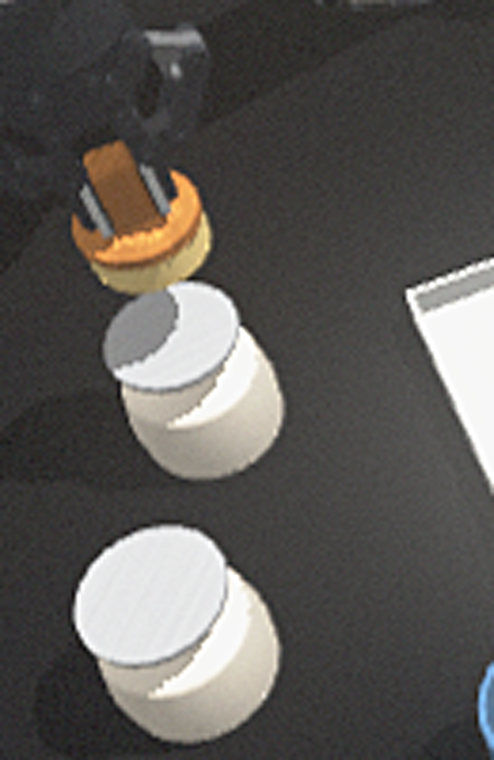

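Call:
{"name": "servo_tool", "arguments": {
  "plan": "3 6 10 -0.2 0.3 0.2 15;2 3 15 0 0 0 15;0 0 12 0 0 0 15;0 0 8 0 0 0 15;0 0 3 0 0 0 15;0 0 0 0 0 0 15"
}}

```text
time_s: 32.1
eef_pos: [450.4, -291.4, 209.6]
tool_rot: [-0.001, 1.0, -0.008, -0.001]
ft_force: [0.4, 0.6, -1.4]
grip_width: 0.271
```

Run:
```python
from h import *
to(450.5,-294,206,-1)
c=capture("scene"); crop(c,"q2",130,130,260,330,3.8)
```

```text
t 32.1 pos [ 450.4 -291.4  209.6] rot [-0.001  1.    -0.008 -0.001] F [ 0.4  0.6 -1.4] g 0.271
shift [0.2 2.6 3.6] turn [-0.1   0.13  0.1 ] dist 4.5
```

View pics/q2.png

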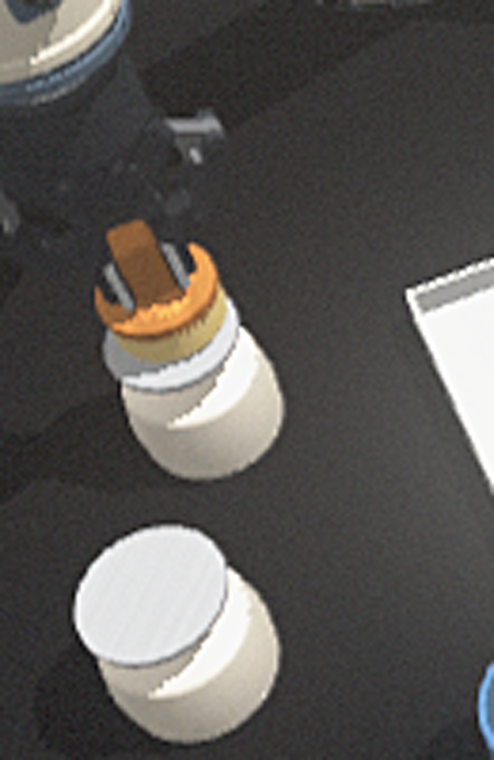

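Call:
{"name": "servo_tool", "arguments": {
  "plan": "0 2 3 0 0 0 15;0 0 3 0 0 0 15;0 0 0 0 0 0 15"
}}

```text
time_s: 32.52
eef_pos: [450.6, -293.8, 204.1]
tool_rot: [-0.0, 1.0, -0.008, -0.0]
ft_force: [-0.7, 0.3, -1.6]
grip_width: 0.273
```

Call:
{"name": "servo_tool", "arguments": {
  "plan": "0 0 3 0 0 0 15;0 0 0 0 0 0 15"
}}

```text
time_s: 32.78
eef_pos: [450.7, -293.9, 201.1]
tool_rot: [-0.0, 1.0, -0.008, -0.0]
ft_force: [-0.8, 0.1, -0.0]
grip_width: 0.27
```

Call:
{"name": "servo_tool", "arguments": {
  "plan": "0 0 3 0 0 0 15;0 0 0 0 0 0 15"
}}

```text
time_s: 33.02
eef_pos: [450.8, -293.9, 198.0]
tool_rot: [-0.0, 1.0, -0.008, -0.0]
ft_force: [-0.7, 0.5, 0.5]
grip_width: 0.267
```

Call:
{"name": "servo_tool", "arguments": {
  "plan": "0 0 3 0 0 0 15;0 0 0 0 0 0 15"
}}

```text
time_s: 33.28
eef_pos: [450.8, -293.9, 194.8]
tool_rot: [-0.0, 1.0, -0.008, -0.0]
ft_force: [-1.0, 0.3, 0.6]
grip_width: 0.267
```

This one gives about 2 N at 8 mm down and hardly rises, so it is probably dry. I'll try the other.

Call:
{"name": "servo_tool", "arguments": {
  "plan": "0 0 -10 0 0 0 15;0 0 -20 0 0 0 15;0 0 -20 0 0 0 15;15 7 0 0 0 0 15;25 10 0 0 0 0 15;25 10 0 0 0 0 15;25 10 0 0 0 0 15;25 9 0 0 0 0 15;20 7 0 0 0 0 15;12 0 0 0 0 0 15;3 0 0 0 0 0 15;0 0 0 0 0 0 15"
}}

```text
time_s: 34.78
eef_pos: [603.3, -349.8, 253.3]
tool_rot: [0.0, 1.0, -0.008, 0.0]
ft_force: [-0.1, 0.4, -1.2]
grip_width: 0.268
```

Run:
```python
from h import *
to(605.5,-350,206,-1)
```

```text
t 34.77 pos [ 603.3 -349.8  253.3] rot [ 0.     1.    -0.008  0.   ] F [-0.1  0.4 -1.2] g 0.268
shift [ 2.2  0.1 47.3] turn [ 0.01 -0.02  0.08] dist 47.3
```

Call:
{"name": "servo_tool", "arguments": {
  "plan": "2 0 15 0 0 0 15;0 0 15 0 0 0 15;0 0 10 0 0 0 15;0 0 5 0 0 0 15;0 0 0 0 0 0 15"
}}

```text
time_s: 35.4
eef_pos: [603.6, -349.3, 204.1]
tool_rot: [-0.001, 1.0, -0.008, -0.001]
ft_force: [-0.3, 0.2, -0.8]
grip_width: 0.275
```

Run:
```python
from h import *
to(605.5,-350,206,-1)
c=capture("scene"); crop(c,"q3",130,170,260,330,4.5)
```

```text
t 35.4 pos [ 603.6 -349.3  204.1] rot [-0.001  1.    -0.008 -0.001] F [-0.3  0.2 -0.8] g 0.275
shift [ 1.9  0.7 -1.9] turn [-0.07  0.12  0.05] dist 2.8
```

View pics/q3.png

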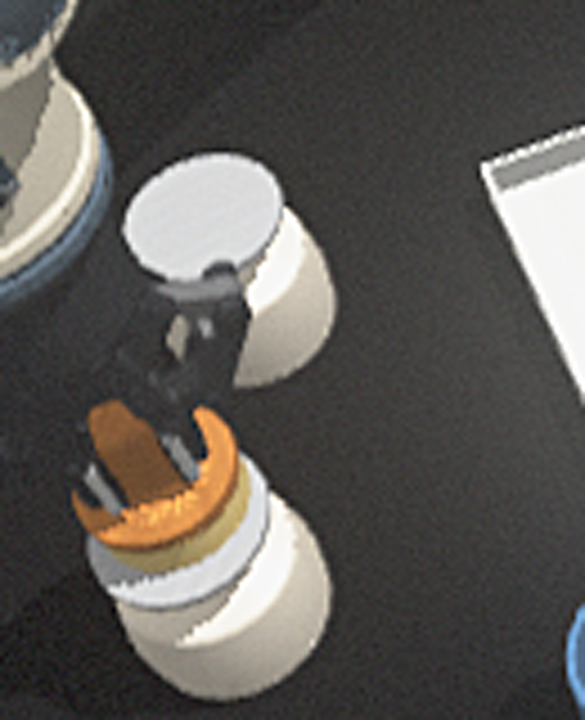

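Call:
{"name": "servo_tool", "arguments": {
  "plan": "1 0 3 0 0 0 15;0 0 0 0 0 0 15"
}}

```text
time_s: 35.7
eef_pos: [605.0, -349.6, 202.2]
tool_rot: [-0.0, 1.0, -0.008, -0.0]
ft_force: [-2.6, 1.8, 1.3]
grip_width: 0.267
```

Call:
{"name": "servo_tool", "arguments": {
  "plan": "0 0 3 0 0 0 15;0 0 0 0 0 0 15"
}}

```text
time_s: 35.95
eef_pos: [605.2, -349.7, 199.7]
tool_rot: [0.0, 1.0, -0.008, 0.0]
ft_force: [-1.0, 0.7, 2.4]
grip_width: 0.272
```

Call:
{"name": "servo_tool", "arguments": {
  "plan": "0 0 3 0 0 0 15;0 0 0 0 0 0 15"
}}

```text
time_s: 36.2
eef_pos: [605.3, -349.7, 196.8]
tool_rot: [0.0, 1.0, -0.008, 0.0]
ft_force: [-1.4, -0.4, 3.0]
grip_width: 0.271
```

This pump pushes back firmly and rising (3, 4.1, 4.7 N), so it is the full one. Pressing to the stop.

Call:
{"name": "servo_tool", "arguments": {
  "plan": "0 0 3 0 0 0 15;0 0 3 0 0 0 15;0 0 0 0 0 0 15"
}}

```text
time_s: 36.58
eef_pos: [605.3, -349.8, 190.7]
tool_rot: [0.0, 1.0, -0.008, 0.0]
ft_force: [-2.2, -0.1, 5.5]
grip_width: 0.267
```

Call:
{"name": "servo_tool", "arguments": {
  "plan": "0 0 2.5 0 0 0 15;0 0 1 0 0 0 15"
}}

```text
time_s: 36.83
eef_pos: [605.4, -349.8, 187.5]
tool_rot: [0.0, 1.0, -0.008, 0.001]
ft_force: [-4.2, 2.2, 14.5]
grip_width: 0.269
```

Call:
{"name": "servo_tool", "arguments": {
  "plan": "0 0 2 0 0 0 15;0 0 0 0 0 0 15"
}}

```text
time_s: 37.08
eef_pos: [605.4, -349.7, 187.9]
tool_rot: [0.001, 1.0, -0.008, 0.001]
ft_force: [-3.8, 1.2, 6.5]
grip_width: 0.268
```

Call:
{"name": "servo_tool", "arguments": {
  "plan": "0 0 -8 0 0 0 15;0 0 -8 0 0 0 15;0 0 -6 0 0 0 15;0 0 0 0 0 0 15;0 0 0 0 0 0 15"
}}

```text
time_s: 37.7
eef_pos: [605.3, -349.6, 210.5]
tool_rot: [0.001, 1.0, -0.008, 0.001]
ft_force: [0.2, -0.4, -0.8]
grip_width: 0.266
```

Run:
```python
from h import *
to(605.5,-350,187.5,-1)
c=capture("scene"); crop(c,"q4",130,170,260,330,4.5)
```

```text
t 37.7 pos [ 605.3 -349.6  210.5] rot [ 0.001  1.    -0.008  0.001] F [ 0.2 -0.4 -0.8] g 0.266
shift [ 0.1  0.3 23. ] turn [ 0.07 -0.1   0.06] dist 23.0
```

View pics/q4.png

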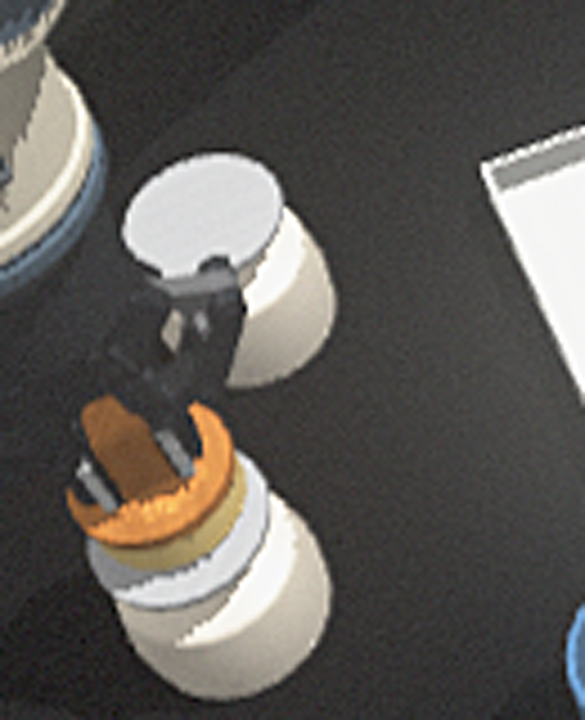

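Call:
{"name": "servo_tool", "arguments": {
  "plan": "0 0 7 0 0 0 15;0 0 7 0 0 0 15;0 0 6 0 0 0 15;0 0 2 0 0 0 15;0 0 1 0 0 0 15"
}}

```text
time_s: 38.38
eef_pos: [605.7, -349.8, 187.4]
tool_rot: [0.001, 1.0, -0.008, 0.001]
ft_force: [-6.6, 5.2, 28.4]
grip_width: 0.268
```

Call:
{"name": "servo_tool", "arguments": {
  "plan": "0 0 1.5 0 0 0 15"
}}

```text
time_s: 38.5
eef_pos: [605.7, -349.8, 187.4]
tool_rot: [0.001, 1.0, -0.008, 0.002]
ft_force: [-8.0, 4.6, 29.5]
grip_width: 0.268
```

Call:
{"name": "servo_tool", "arguments": {
  "plan": "0 0 1.5 0 0 0 15"
}}

```text
time_s: 38.62
eef_pos: [605.6, -349.7, 187.4]
tool_rot: [0.001, 1.0, -0.008, 0.002]
ft_force: [-7.7, 5.6, 26.2]
grip_width: 0.271
```

Call:
{"name": "servo_tool", "arguments": {
  "plan": "0 0 -8 0 0 0 15;0 0 -8 0 0 0 15;0 0 -6 0 0 0 15;0 0 0 0 0 0 15;0 0 0 0 0 0 15"
}}

```text
time_s: 39.25
eef_pos: [605.2, -349.5, 209.2]
tool_rot: [0.001, 1.0, -0.008, 0.001]
ft_force: [-0.3, -0.3, -1.2]
grip_width: 0.273
```

Stroke 2 went firmly to the stop (187.4). Two more, more gently.

Call:
{"name": "servo_tool", "arguments": {
  "plan": "0 0 7 0 0 0 15;0 0 7 0 0 0 15;0 0 6 0 0 0 15;0 0 1.5 0 0 0 15;0 0 0.5 0 0 0 15"
}}

```text
time_s: 39.88
eef_pos: [605.5, -349.6, 187.6]
tool_rot: [0.002, 1.0, -0.008, 0.002]
ft_force: [-5.0, 3.5, 14.9]
grip_width: 0.264
```

Call:
{"name": "servo_tool", "arguments": {
  "plan": "0 0 -8 0 0 0 15;0 0 -8 0 0 0 15;0 0 -6 0 0 0 15;0 0 0 0 0 0 15;0 0 0 0 0 0 15"
}}

```text
time_s: 40.5
eef_pos: [604.9, -349.3, 208.9]
tool_rot: [0.001, 1.0, -0.008, 0.001]
ft_force: [-0.3, -0.3, -0.5]
grip_width: 0.268
```

Call:
{"name": "servo_tool", "arguments": {
  "plan": "0 0 7 0 0 0 15;0 0 7 0 0 0 15;0 0 6 0 0 0 15;0 0 1.5 0 0 0 15;0 0 0.5 0 0 0 15"
}}

```text
time_s: 41.12
eef_pos: [605.3, -349.4, 187.6]
tool_rot: [0.002, 1.0, -0.008, 0.002]
ft_force: [-5.0, 2.9, 13.2]
grip_width: 0.268
```

Call:
{"name": "servo_tool", "arguments": {
  "plan": "0 0 -8 0 0 0 15;0 0 -8 0 0 0 15;0 0 -6 0 0 0 15;0 0 0 0 0 0 15;0 0 0 0 0 0 15"
}}

```text
time_s: 41.75
eef_pos: [604.7, -349.1, 208.9]
tool_rot: [0.001, 1.0, -0.008, 0.001]
ft_force: [0.9, 0.2, -1.2]
grip_width: 0.268
```

Run:
```python
from h import *
st()
c=capture("scene"); crop(c,"q5",130,170,260,330,4.5)
```

```text
t 41.75 pos [ 604.7 -349.1  208.9] rot [ 0.001  1.    -0.008  0.001] F [ 0.9  0.2 -1.2] g 0.268
```

View pics/q5.png

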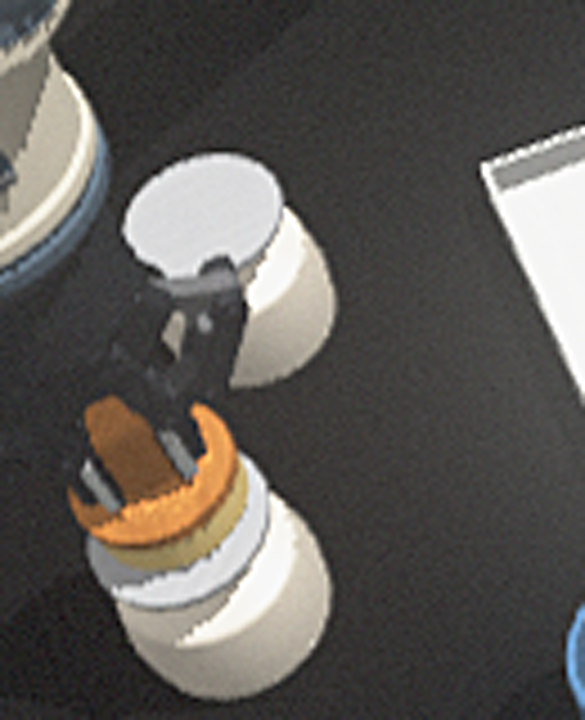

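Call:
{"name": "servo_tool", "arguments": {
  "plan": "0 0 -30 0 0 0 15;0 0 -25 0 0 0 15;-3 -20 -5 0 0 0 15;-4 -40 0 0 0 0 15;-4 -40 0 0 0 0 15;-4 -40 0 0 0 0 15;-4 -40 0 0 0 0 15;-4 -40 0 0 0 0 15;-4 -40 0 0 0 0 15;-4 -40 0 0 0 0 15;-4 -40 0 0 0 0 15;-4 -20 0 0 0 0 15"
}}

```text
time_s: 43.3
eef_pos: [561.6, 31.6, 261.0]
tool_rot: [-0.002, 1.0, -0.008, -0.006]
ft_force: [1.0, -0.5, -0.9]
grip_width: 0.268
```

Run:
```python
from h import *
to(561.9,113,230,-3)
```

```text
t 43.3 pos [561.6  31.6 261. ] rot [-0.002  1.    -0.008 -0.006] F [ 1.  -0.5 -0.9] g 0.268
shift [ -0.6 -81.3  31.3] turn [-0.24  0.65  2.1 ] dist 87.1
```

Call:
{"name": "servo_tool", "arguments": {
  "plan": "0 -25 0 -0.2 0.6 2 15;-2 -28 10 0 0 0 15;-2 -20 15 0 0 0 15;0 -8 20 0 0 0 15;0 0 25 0 0 0 15;0 0 15 0 0 0 15;0 0 0 0 0 0 15"
}}

```text
time_s: 44.18
eef_pos: [551.5, 122.1, 169.3]
tool_rot: [-0.0, 1.0, -0.023, -0.004]
ft_force: [1.0, 0.6, -1.1]
grip_width: 0.271
```

Run:
```python
from h import *
to(561.9,113.4,160,-3)
c=capture("scene"); crop(c,"r1",230,115,420,295,4.2)
```

```text
t 44.17 pos [551.5 122.1 169.3] rot [-0.     1.    -0.023 -0.004] F [ 1.   0.6 -1.1] g 0.271
shift [10.8  8.2  9.2] turn [-0.04  0.5   0.35] dist 16.4
```

View pics/r1.png

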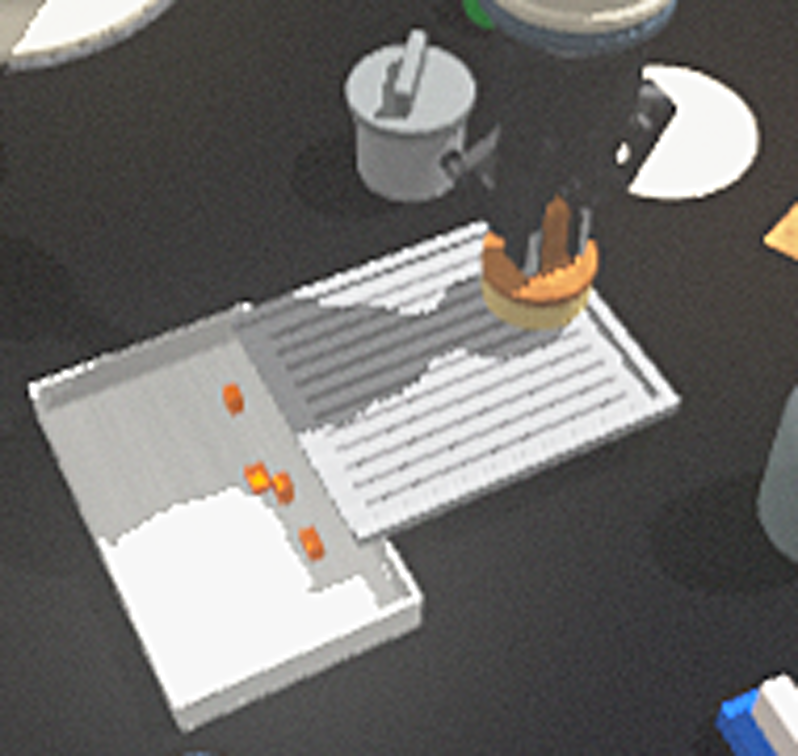

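Call:
{"name": "servo_tool", "arguments": {
  "plan": "8 5 3 0 0.4 0.3 15;2 2 3 0 0 0 15;0 0 1 0 0 0 15;0 0 0 0 0 0 15"
}}

```text
time_s: 44.72
eef_pos: [563.3, 113.6, 164.4]
tool_rot: [-0.001, 1.0, -0.026, 0.002]
ft_force: [-0.2, 0.0, -1.9]
grip_width: 0.268
```

Run:
```python
from h import *
to(561.9,114.4,154,-3)
```

```text
t 44.73 pos [563.3 113.6 164.4] rot [-0.001  1.    -0.026  0.002] F [-0.2  0.  -1.9] g 0.268
shift [-1.5 -0.7 10.4] turn [-0.07 -0.18 -0.03] dist 10.6
```

Call:
{"name": "servo_tool", "arguments": {
  "plan": "-1 -0.5 5 0 0 0 15;0 0 3 0 0 0 15;0 0 1.5 0 0 0 15;0 0 1 0 0 0 15"
}}

```text
time_s: 45.22
eef_pos: [562.4, 114.5, 154.6]
tool_rot: [-0.001, 1.0, -0.026, 0.002]
ft_force: [-9.7, -1.0, 36.9]
grip_width: 0.265
```

Call:
{"name": "servo_tool", "arguments": {
  "plan": "0 -1 0.7 0 0 0 15;0 -1 0.5 0 0 0 15"
}}

```text
time_s: 45.48
eef_pos: [562.6, 115.7, 154.7]
tool_rot: [0.0, 1.0, -0.026, 0.003]
ft_force: [-1.3, -4.4, 6.8]
grip_width: 0.267
```

Call:
{"name": "servo_tool", "arguments": {
  "plan": "0 -1.5 0.3 0 0 0 15;0 -1.5 0.3 0 0 0 15"
}}

```text
time_s: 45.72
eef_pos: [562.9, 117.3, 154.8]
tool_rot: [0.001, 1.0, -0.025, 0.003]
ft_force: [-2.1, -18.4, 10.2]
grip_width: 0.269
```

Call:
{"name": "servo_tool", "arguments": {
  "plan": "0 3 0.2 0 0 0 15;0 7 0.4 0 0 0 15;0 8 0.4 0 0 0 15;0 8 0.4 0 0 0 15"
}}

```text
time_s: 46.22
eef_pos: [562.9, 91.8, 154.8]
tool_rot: [0.0, 1.0, -0.026, 0.005]
ft_force: [0.8, 4.7, 7.7]
grip_width: 0.27
```

Call:
{"name": "servo_tool", "arguments": {
  "plan": "0 8 0.4 0 0 0 15;0 8 0.4 0 0 0 15;0 8 0.4 0 0 0 15"
}}

```text
time_s: 46.6
eef_pos: [563.2, 67.7, 155.0]
tool_rot: [-0.001, 1.0, -0.026, 0.007]
ft_force: [-0.2, 5.6, 8.4]
grip_width: 0.271
```

Call:
{"name": "servo_tool", "arguments": {
  "plan": "-0.4 8 0.4 0 -0.2 0 15;-0.4 8 0.4 0 -0.2 0 15;-0.4 8 0.4 0 -0.2 0 15;-0.4 8 0.4 0 -0.2 0 15"
}}

```text
time_s: 47.1
eef_pos: [562.0, 35.4, 154.9]
tool_rot: [-0.003, 1.0, -0.026, 0.003]
ft_force: [0.1, 5.0, 7.1]
grip_width: 0.27
```

Call:
{"name": "servo_tool", "arguments": {
  "plan": "-0.4 8 0.4 0 -0.1 0 15;-0.4 8 0.4 0 -0.1 0 15;-0.4 8 0.4 0 -0.1 0 15"
}}

```text
time_s: 47.48
eef_pos: [561.1, 11.4, 155.0]
tool_rot: [-0.004, 1.0, -0.027, 0.003]
ft_force: [0.2, 6.2, 9.8]
grip_width: 0.272
```

Call:
{"name": "servo_tool", "arguments": {
  "plan": "-0.4 8 0.4 0 0 0 15;-0.4 8 0.4 0 0 0 15;-0.4 7 0.3 0 0 0 15"
}}

```text
time_s: 47.85
eef_pos: [560.3, -11.6, 155.1]
tool_rot: [-0.005, 1.0, -0.027, 0.005]
ft_force: [0.7, 5.1, 6.8]
grip_width: 0.271
```

Run:
```python
from h import *
to(553.5,-32,154.8,-3)
c=capture("scene"); crop(c,"r2",230,115,420,295,4.2)
```

```text
t 47.85 pos [560.3 -11.6 155.1] rot [-0.005  1.    -0.027  0.005] F [0.7 5.1 6.8] g 0.271
shift [-5.7 20.7  0. ] turn [-0.64 -0.59 -0.11] dist 21.5
```

View pics/r2.png

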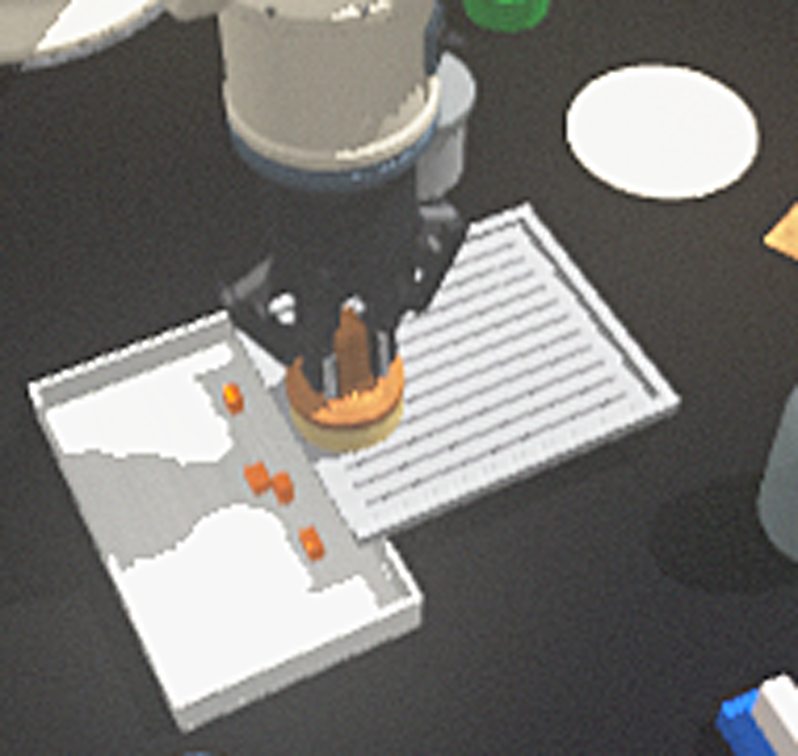

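Call:
{"name": "servo_tool", "arguments": {
  "plan": "-0.4 7 0.4 0.1 -0.3 0 15;-0.4 7 0.4 0 -0.2 0 15;-0.4 5 0.3 0 0 0 15;0 0 0 0 0 0 15"
}}

```text
time_s: 48.4
eef_pos: [559.1, -31.9, 154.9]
tool_rot: [-0.007, 1.0, -0.028, 0.003]
ft_force: [0.5, -0.5, 1.1]
grip_width: 0.269
```

Call:
{"name": "servo_tool", "arguments": {
  "plan": "0 -8 0.4 0 0 0 15;0 -10 0.4 0 0 0 15;0 -10 0.4 0 0 0 15;0 -10 0.4 0 0 0 15;0 -10 0.4 0 0 0 15;0 -10 0.4 0 0 0 15"
}}

```text
time_s: 49.15
eef_pos: [563.6, 25.7, 154.9]
tool_rot: [-0.004, 1.0, -0.027, 0.005]
ft_force: [-0.9, -5.9, 7.9]
grip_width: 0.27
```

Run:
```python
from h import *
to(561.9,115,154.8,-3)
```

```text
t 49.15 pos [563.6  25.7 154.9] rot [-0.004  1.    -0.027  0.005] F [-0.9 -5.9  7.9] g 0.27
shift [ -6.6 -89.1   0.8] turn [-0.51 -0.54 -0.09] dist 89.3
```

Call:
{"name": "servo_tool", "arguments": {
  "plan": "-0.5 -10 0.4 0 -0.2 0 15;-0.5 -10 0.4 0 -0.2 0 15;-0.5 -10 0.4 0 -0.1 0 15;-0.5 -10 0.4 0 0 0 15;-0.5 -10 0.4 0 0 0 15;-0.5 -10 0.4 0 0 0 15;-0.5 -10 0.4 0 0 0 15;-0.5 -10 0.4 0 0 0 15;0 -7 0.4 0 0 0 15"
}}

```text
time_s: 50.28
eef_pos: [565.8, 114.4, 154.7]
tool_rot: [-0.0, 1.0, -0.024, 0.004]
ft_force: [-1.1, -5.1, 10.9]
grip_width: 0.266
```

Call:
{"name": "servo_tool", "arguments": {
  "plan": "0 0 -20 0 0 0 15;0 0 -30 0 0 0 15;0 0 -30 0 0 0 15;0 0 0 0 0 0 15"
}}

```text
time_s: 50.78
eef_pos: [564.2, 116.2, 235.6]
tool_rot: [-0.0, 1.0, -0.024, 0.002]
ft_force: [0.5, -0.3, -1.2]
grip_width: 0.266
```

Run:
```python
from h import *
to(428,308.5,225,-3)
c=capture("scene"); cv2.imwrite("pics/all1.png",cv2.cvtColor(c["frame"],cv2.COLOR_RGB2BGR))
```

```text
t 50.77 pos [564.2 116.2 235.6] rot [-0.     1.    -0.024  0.002] F [ 0.5 -0.3 -1.2] g 0.266
shift [-145.2 -185.7   10. ] turn [-0.04 -0.27  0.3 ] dist 235.9
```

View pics/all1.png

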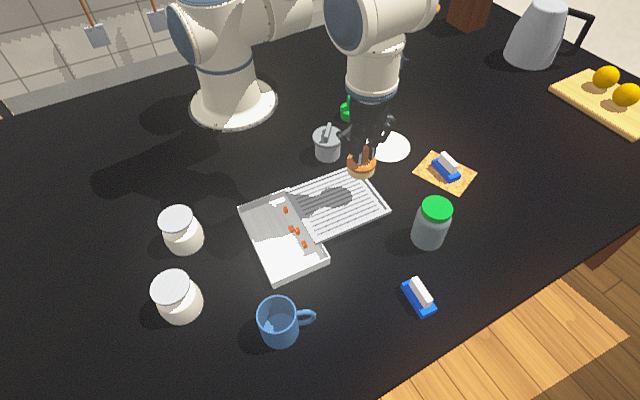

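Call:
{"name": "servo_tool", "arguments": {
  "plan": "-18 -23 0 0 -0.2 0 15;-21 -27 0 0 0 0 15;-21 -27 0 0 0 0 15;-21 -27 0 0 0 0 15;-21 -27 0 0 0 0 15;-18 -24 0 0 0 0 15;-10 -13 0 0 0 0 15;-3 -4 0 0 0 0 15;0 0 0 0 0 0 15"
}}

```text
time_s: 51.95
eef_pos: [431.8, 298.2, 225.1]
tool_rot: [0.002, 1.0, -0.024, -0.007]
ft_force: [0.1, 0.1, -1.6]
grip_width: 0.27
```

Run:
```python
from h import *
to(428,308.5,140,-3)
```

```text
t 51.95 pos [431.8 298.2 225.1] rot [ 0.002  1.    -0.024 -0.007] F [ 0.1  0.1 -1.6] g 0.27
shift [ -3.1 -10.5  85.1] turn [0.3  0.76 0.25] dist 85.8
```

Call:
{"name": "servo_tool", "arguments": {
  "plan": "-4 -7 20 0.3 0.7 0.2 15;-3 -3 25 0 0 0 15;0 0 20 0 0 0 15;0 0 10 0 0 0 15;0 0 0 0 0 0 15"
}}

```text
time_s: 52.58
eef_pos: [428.5, 305.9, 148.4]
tool_rot: [-0.0, 1.0, -0.028, 0.001]
ft_force: [0.3, -0.6, -0.6]
grip_width: 0.269
```

Run:
```python
from h import *
to(428,308.5,113,-3)
c=capture("scene"); crop(c,"z1",340,60,490,200,5)
```

```text
t 52.58 pos [428.5 305.9 148.4] rot [-0.     1.    -0.028  0.001] F [ 0.3 -0.6 -0.6] g 0.269
shift [-0.7 -2.6 35.4] turn [-0.04 -0.1  -0.2 ] dist 35.5
```

View pics/z1.png

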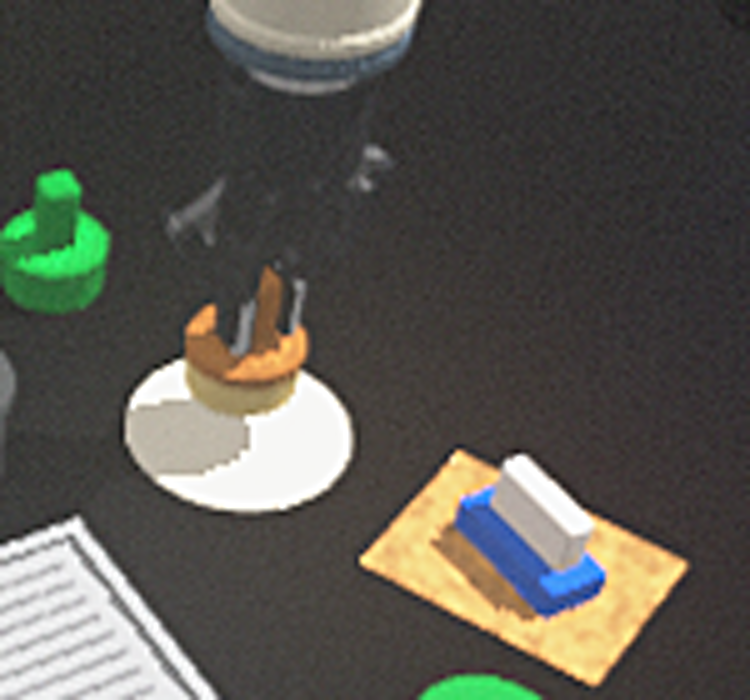

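Call:
{"name": "servo_tool", "arguments": {
  "plan": "0 -2 14 0 -0.1 0 15;0 0 12 0 0 0 15;0 0 5 0 0 0 15;0 0 2 0 0 0 15;0 0 0 0 0 0 15"
}}

```text
time_s: 53.25
eef_pos: [429.5, 308.4, 114.6]
tool_rot: [-0.001, 1.0, -0.028, 0.001]
ft_force: [0.2, 0.6, -0.7]
grip_width: 0.269
```

Run:
```python
from h import *
to(428,308.5,112.5,-3)
```

```text
t 53.25 pos [429.5 308.4 114.6] rot [-0.001  1.    -0.028  0.001] F [ 0.2  0.6 -0.7] g 0.269
shift [-1.5 -0.   2.1] turn [-0.12 -0.12 -0.2 ] dist 2.6
```

Call:
{"name": "servo_tool", "arguments": {
  "plan": "-1 0 1.5 0 0 0 15;0 0 0.5 0 0 0 15;0 0 0 0 0 0 15"
}}

```text
time_s: 53.62
eef_pos: [428.6, 308.6, 113.0]
tool_rot: [-0.001, 1.0, -0.028, 0.001]
ft_force: [0.1, -0.3, -1.2]
grip_width: 0.269
```

Call:
{"name": "servo_tool", "arguments": {
  "plan": "0 0 0 0 0 0 25;0 0 0 0 0 0 35;0 0 0 0 0 0 55;0 0 0 0 0 0 65;0 0 0 0 0 0 65;0 0 -20 0 0 0 65;0 0 -40 0 0 0 65;0 0 -50 0 0 0 65;0 0 -50 0 0 0 65;0 0 0 0 0 0 65"
}}

```text
time_s: 54.88
eef_pos: [428.1, 308.1, 277.9]
tool_rot: [-0.001, 1.0, -0.028, 0.001]
ft_force: [0.1, -0.1, -0.2]
grip_width: 0.763
```

Run:
```python
from h import *
st()
c=capture("scene"); cv2.imwrite("pics/all2.png",cv2.cvtColor(c["frame"],cv2.COLOR_RGB2BGR)); crop(c,"z2",340,90,490,200,5)
t=capture("top"); crop(t,"z3",155,150,385,275,3.4)
```

```text
t 54.88 pos [428.1 308.1 277.9] rot [-0.001  1.    -0.028  0.001] F [ 0.1 -0.1 -0.2] g 0.763
```

View pics/z2.png

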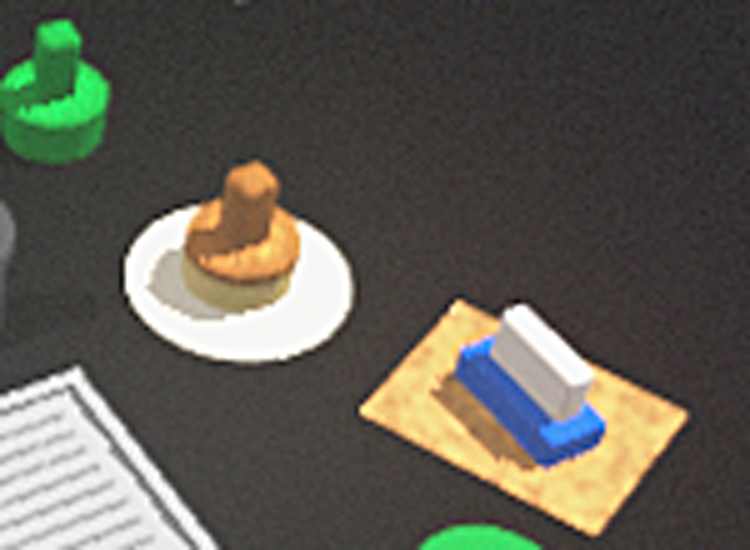

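View pics/z3.png

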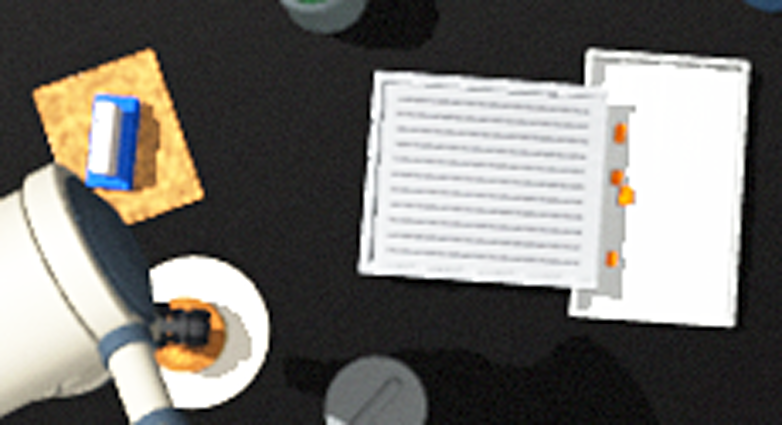

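View pics/all2.png

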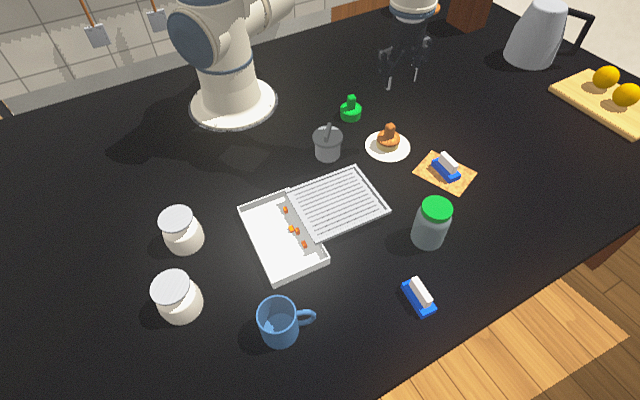

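Call:
{"name": "servo_tool", "arguments": {
  "plan": "0 0 0 0 0 0 65;0 0 0 0 0 0 65;0 0 0 0 0 0 65;0 0 0 0 0 0 65;0 0 0 0 0 0 65;0 0 0 0 0 0 65;0 0 0 0 0 0 65;0 0 0 0 0 0 65"
}}

```text
time_s: 55.98
eef_pos: [425.8, 306.7, 271.1]
tool_rot: [0.002, 1.0, -0.028, -0.004]
ft_force: [0.0, -0.2, -0.6]
grip_width: 0.762
```

Run:
```python
from h import *
c=capture("scene"); crop(c,"z4",340,90,490,200,5)
print("brush",at(c,340+242/5,90+240/5,33),"saucer",at(c,340+240/5,90+281/5,3))
print("scraper base top",at(c,340+531/5,90+398/5,23),"mat",at(c,340+523/5,90+417/5,3))
```

```text
brush [428.07520392 306.24804515  33.        ] saucer [430.64961084 307.67424334   3.        ]
scraper base top [597.24292696 371.94732836  23.        ] mat [593.84309171 375.7237851    3.        ]
```

View pics/z4.png

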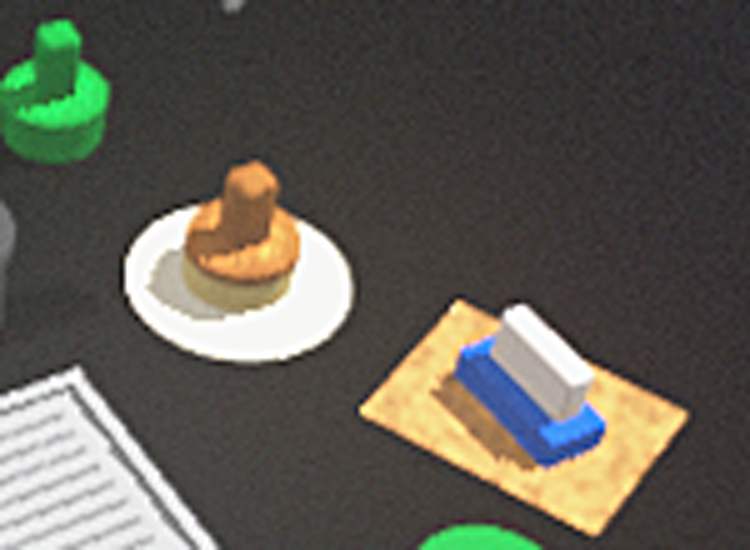

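Both tools are still in place, each within about 5 mm of the middle. Handing in.

```bash
python3 -c "
from bench import job
print(job.job_done())"
```

```text
the job is handed in; nothing more can be done
None
```

The job is done and handed in at about 56 s of the 208 s allowed; no verdict came back.

- **Scraping:** I used the leftmost scraper, which was on the cork mat. Three passes pushed all four chips into the tray, and the last pictures show the plate bare.
- **Soap pump:** I felt both pumps through the brush. The one nearer the robot gave only about 2 N halfway down, so I took it as dry. The farther one rose steadily to the stop. I gave it four full strokes, with the brush lifted clear of the head each time.
- **Rubbing:** I rubbed the soaped brush from contact with the back lip to past the open edge, then back again. It pressed with about 7–10 N while rubbing. Touching down and pressing on the pump's stop reached about 37 N and 30 N through the brush.
- **Final places:** In the last picture the brush stands about 3 mm from the middle of the saucer. The scraper is about 5 mm from the middle of the mat. By eye, the jar, mug, filter cylinder and look-alikes have not moved.
- **Disagreement:** The two cameras differed by about 6 mm in x. I used the scene camera, because the first grasp came out centred where it predicted.
- **Disturbances:** I saw no knock to either tool and no slackening of the grip.

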